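# Key a test cell tight in the inclined V-block

### The job

Take the steel test cell with the narrow stem on top and lower it all the way down into the inclined V-block, stem upwards. Then take the tapered gib key from its rack and start it in the gap behind the cell, flat face against the cell, and tap or press it down until its head rests on the block and the cell is clamped tight. Let neither of them drop, and leave the lidded jar and the plug gauge where they are.

Things in the scene. Friction and masses are not known exactly. Their poses are not given: they have to be found in the camera images.
- vblock: Aluminium V-block on a brown foot, its well open at the top and leaning 30 degrees towards the robot. Origin: on the well's floor, on a seated cell's axis. z runs up the well (30 degrees off vertical), y is level, x points from the V (low side) to the key gap at the back. Walls span x -45..72, y -49..49 mm; the flat top face is at z = 85. Let go in the well, the cell settles in the V.
- well_mouth (a point): Point on the well's axis in the top face, 85 mm above its floor; axes as the V-block. A cell 60 mm in diameter has room here to be up to 4 mm off in +x and 3 mm in y, none in -x, where the two flats of the V hold it. A seated cell stands out of this face by 10 mm, its stem by 45 mm.
- gap_mouth (a point): Middle of the key gap in the top face, x = 38, y = 0, z = 85 mm in the V-block's frame; axes as the V-block. The slot is 34 mm wide in y, and runs in x from the seated cell (x = 30) to a sloped brass pad (x = 46 at the top, pad at rest); it narrows by 1 mm for each 8 mm of depth.
- pad (a joint): Sloped spring-backed brass pad behind the key gap (6 N per mm): metres it is pushed back in +x, 0 at rest, 0.004 at most. The key first gets tight about 16 mm short of home; from there it takes a push along the well growing to 10 to 20 N. Home, it holds the pad back about 2 mm, and friction keeps it in.
- cell_stem (a point): Steel test cell, 0.5 to 0.9 kg: cylinder 60 mm in diameter, 95 mm high, with a stem 28 mm in diameter and 35 mm high on top (130 mm in all). This point: centre of the stem, 112.5 mm above the flat lower end; z runs along the cell towards the stem. Stands upright on the table, near or in the place of the lidded jar. Grip it by the stem.
- cell_base (a point): Centre of the flat lower end of the test cell, axes as the cell. Seated, it lies on the V-block's origin.
- key_head (a point): Dark steel gib key, 0.25 kg, hanging upright by its head in the rack. This point: centre of the head, 30 (x) x 44 (y) x 34 (z) mm; the shoulder, its underside, is 17 mm below. The head overhangs the blade on +x and both y sides. Fully home, with its x, y, z along the V-block's, this point is at x = 45, y = 0, z = 102 mm in the V-block's frame, shoulder on the top face.
- key_tip (a point): Lower end of the key's blade, 97 mm below the head's centre and 6 mm to -x of it; axes as the head. The blade is 80 mm long below the shoulder, 28 mm wide in y. Its flat face (-x, goes against the cell) is 9 mm from this point, flush with the head; the +x face slopes: 8 mm thick at the tip, 18 mm at the shoulder.
- rack: Grey plastic rack, fixed, 150 (x) x 85 (y) x 95 (z) mm, origin under its centre, with two equal pockets in its top at x = -34 and +34 mm. One holds the gib key, the other the plug gauge (either way round).
- gauge_knob (a point): Plug gauge hanging in the other pocket: round black knob 40 mm in diameter and 22 mm high (this point: its centre, 11 mm above the rack's top). To be left alone.
- jar_center (a point): Steel jar with a broad flat lid, 70 mm in diameter and 116 mm high, no stem; this point is its centre. To be left alone.

How it is judged:
By the outcome, as a careful person would: the job done as asked, in the order asked, and still so for the second after the job is handed in, with the robot touching nothing.
It also fails if it takes over 67 s, if anything falls off the work surface, if the arm or the gripper's body presses on something with over 40 N, if the wrist force passes 120 N, or if a joint passes its speed limit or range.

### The arm

A 6-joint arm with a two-finger parallel gripper is mounted at the origin on the work surface. World frame = base frame: x ahead of the robot, y to its left, z up, the work surface at z = 0. Lengths are in mm, angles in rad, forces in N, time in s.
With the tool pointing down it reaches from about 350 to 775 mm from the base axis. Payload 7.3 kg.
Tool frame: the origin (TCP) lies at the very end of the fingers, on their centre line; the grasp point (between the pads) lies 19 mm behind it; x points along the fingers, y is the direction in which the jaws open and shut, and the axes are right-handed (so a half turn about x gives the same grasp; the last joint's range is limited). The gripper opens to 92 mm and grips with 3 to 60 N. Pads are 19 mm wide; open, the fingers measure 130 mm over their backs; the gripper's body (75 mm by 190 mm) begins 47 mm behind the grasp point.
Start: joints at [0.967, 0.342, 1.524, -0, 1.275, -0.146], TCP at [232.026, 470.966, 226.741] pointing down, gripper open.
Joint ranges: [-2.53, 2.53], [-0.77, 2.02], [0.04, 2.7], [-1, 4.14], [0.28, 2.66], [-3.11, 3.11]. Speed limits (rad/s): [2.57, 2.57, 3.14, 3.14, 3.14, 3.14].

### API

Orientations are given as [roll, pitch, yaw] about the fixed x, y, z axes, in that order (R = Rz(yaw) Ry(pitch) Rx(roll)).
In Python, from plant import bot gives the robot as it stands.
- The arm moves only by the tool step_arm, never from a script. Its argument "targets" is a list that holds one entry, the list of rows, each a list of 4 numbers: the shift along the tool's x, y, z in m, then the turn about the tool's x in degrees. A call has exactly 5 rows; each row is the pose to reach, as a shift and turn from the pose measured when the call began, along the tool's axes at that moment; what a row does not reach only later rows make up. A row lasts 1/12 s, in which the tool goes at most 41.7 mm and 7.16 degrees, less where a joint would pass 70% of its speed; a pose out of reach is approached as far as the arm can. A call with a gripper value outside its range is refused whole. "jaw" is the closure, from 0 (fully open) to 1 (shut), set as the call begins (left out, the last holds). The fingers move at their own pace and stop on an object; the grip force is fixed at half the most. Time passes only in rows, so rows that repeat a pose let the fingers close, or fill a call up. It gives the time, the measured TCP pose, the force and the opening at its end, in the units of the state.
- bot.get_obs(): the state, without advancing time (a new reading comes with each control period).
- bot.capture(name): name is "side" or "top"; returns a dict with "color" (400x640x3 uint8, red, green, blue), "depth" (400x640 float32, mm along the optical axis (not along the pixel's ray), 0 where there is no reading), "fov_y" (degrees; the focal length in pixels is half the picture's height over the tangent of half this angle, whatever the lens; pixels are square), "cx", "cy" (the principal point, pixels), "rvec" (rotation vector, rad) and "tvec" (3), from world to camera coordinates, as OpenCV has them. Camera axes: x right, y down, z forward; pixel columns grow to the right and rows downward; lengths in mm; the calibration is good to about 2 mm. A picture is of the moment at which its call begins.
- bot.close_job(): hands the job in, once; it reports no verdict.
The state is a dict: "time": time; "joint_positions": joint angles; "dq": joint speeds; "tau": joint torques, N m; "tool_pos": TCP position; "tcp_rot": TCP orientation; "contact_force": force on the tool from outside, world axes, zero at the start; "moment": the same for the moment, N m; "grip_width": finger opening in mm.
Only numpy, scipy, OpenCV 4.12 (cv2) and the standard library are available. Lean on these libraries where they do the work, as an engineer would, in place of code of your own. Each camera call takes 0.05 s, during which the arm holds its last target. There are 200 camera calls.

## Working session

There is one attempt and no reset: what is moved stays moved. The work goes in short steps, Python scripts to look and compute and a tool call to move; the robot and the scene stay as the last step left them, time stands still between calls to the robot, and variables do not carry over. Pictures are saved under pics/ and viewed, about 8 in all and at most 12, crops included, and the job is handed in when it is done.

Besides the shell and the picture viewer there is one more tool, called after ">>>" in YAML: its name, and indented under it one key for each argument. step_arm: Moves the arm, as the interface text tells. Its arguments: {"type":"object","properties":{"targets":{"type":"array","items":{"type":"array","items":{"type":"array","items":{"type":"number"}}}},"jaw":{"type":"number"}},"required":["targets"]}

```bash
mkdir -p pics; ls; cat > h.py <<'E'
import numpy as np, cv2
from scipy.spatial.transform import Rotation as R
from plant import bot
def cap(n):
    c=bot.capture(n); f=200/np.tan(np.radians(c['fov_y'])/2)
    K=np.array([[f,0,c['cx']],[0,f,c['cy']],[0,0,1]]); Rm=cv2.Rodrigues(np.array(c['rvec'],float))[0]; t=np.array(c['tvec'],float).ravel()
    return c,K,Rm,t
def world(c,K,Rm,t):
    d=c['depth'].astype(float); v,u=np.mgrid[:400,:640]
    P=np.stack([(u-K[0,2])/K[0,0]*d,(v-K[1,2])/K[1,1]*d,d],-1)
    W=(P-t)@Rm; W[d==0]=np.nan; return W
def ray(K,Rm,t,u,v,z):
    o=-Rm.T@t; r=Rm.T@np.array([(u-K[0,2])/K[0,0],(v-K[1,2])/K[1,1],1]); return o+r*(z-o[2])/r[2]
def save(c,n): cv2.imwrite('pics/'+n,c['color'][:,:,::-1])
E
python3 - <<'E'
from h import *
for n in('top','side'):
    c,K,Rm,t=cap(n); save(c,n+'0.png'); W=world(c,K,Rm,t); np.savez(n+'0.npz',W=W,col=c['color'],K=K,R=Rm,t=t)
    print(n,K[0,0],-Rm.T@t, Rm[2], np.nanmin(W[...,2]),(c['depth']==0).mean())
print(bot.get_obs())
E
```

```text
pics
top 466.2712126013139 [ 466.40616643  -22.16115874 1157.52519464] [ 0.06230355  0.02123037 -0.99783142] -767.3279168009079 0.003859375
side 362.87919233898987 [ 344.18394168 -514.84011918  797.82108872] [ 0.23787633  0.58197965 -0.77763393] -767.4605801072981 0.00392578125
{'time': 0.1, 'joint_positions': array([ 9.66969908e-01,  3.42662275e-01,  1.52489641e+00, -1.26062111e-05,
        1.27541861e+00, -1.45974370e-01]), 'dq': array([ 0.00076477, -0.00160631, -0.00270429,  0.0004609 , -0.00123292,
       -0.0005361 ]), 'tau': array([ 2.42436530e-03, -4.32002056e+01, -2.44695908e+01,  7.20434426e-02,
        5.24982519e-02, -2.46977896e-05]), 'tool_pos': array([231.8276984 , 470.64324016, 226.11843177]), 'tcp_rot': array([-1.70806458,  1.56941163, -2.16591295]), 'contact_force': array([0.31213663, 0.26600877, 0.13410761]), 'moment': array([ 0.00150114, -0.02015919,  0.07384355]), 'grip_width': 91.82863342456552}
```

View pics/top0.png

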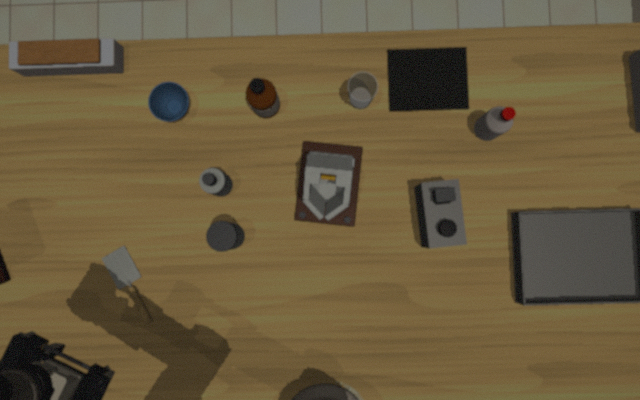

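View pics/side0.png

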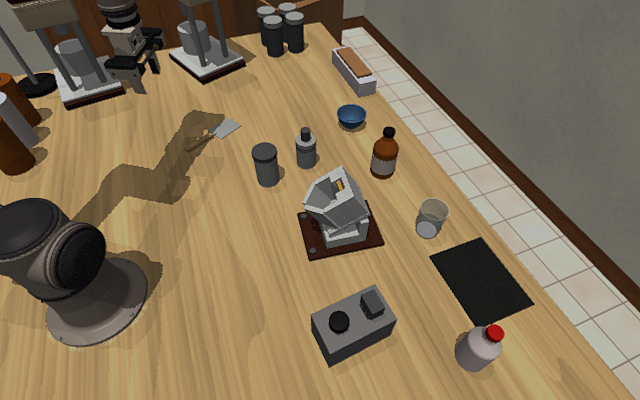

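The top view shows the cell with its stem at about (212,181), the lidded jar at (224,235), the V-block at (329,185), and the rack with the key head at (443,195) and the gauge knob at (447,228). The side view agrees.

```bash
python3 - <<'E'
from h import *
from scipy.spatial import cKDTree
D={n:np.load(n+'0.npz') for n in('top','side')}
def pts(n,u0,u1,v0,v1,zlo,zhi):
    W=D[n]['W'][v0:v1,u0:u1].reshape(-1,3); return W[(W[:,2]>zlo)&(W[:,2]<zhi)]
T=D['top']['W']
for nm,(u,v) in dict(cell=(212,181),jar=(224,235),block=(329,185),key=(443,195),knob=(447,228),tab=(270,200),tab2=(380,260)).items(): print(nm,T[v,u].round(1))
def circ(P):
    h=cv2.minEnclosingCircle(P[:,:2].astype(np.float32)); return np.round(h[0],1),round(h[1],1),len(P),P[:,2].mean().round(1)
def rect(P): 
    r=cv2.minAreaRect(P[:,:2].astype(np.float32)); return np.round(r[0],1),np.round(r[1],1),round(r[2],2),len(P),np.median(P[:,2]).round(1)
k=T[181,212]
for n in D:
    W=D[n]['W'].reshape(-1,3)
    def near(c,r,lo,hi):
        return W[(np.hypot(W[:,0]-c[0],W[:,1]-c[1])<r)&(W[:,2]>lo)&(W[:,2]<hi)]
    print(n,'stemtop',circ(near(k,40,122,140)),'shoulder',circ(near(k,55,88,101)),'jar',circ(near(T[235,224],50,110,125)))
    print(' rack',rect(near((T[195,443]+T[228,447])/2,110,90,100)),'key',rect(near(T[195,443],45,122,140)),circ(near(T[228,447],35,112,125)))
    print(' table',np.median(near(T[200,270],25,-20,20)[:,2]), 'hist key',np.histogram(near(T[195,443],45,90,150)[:,2],12))
    B=near(T[185,329],110,50,220)
    # RANSAC plane
    rng=np.random.default_rng(0);best=None
    for _ in range(600):
        a,b,c=B[rng.choice(len(B),3,False)]; m=np.cross(b-a,c-a); 
        if np.linalg.norm(m)<50: continue
        m/=np.linalg.norm(m); m*=np.sign(m[2])
        if abs(m[2]-.866)>.06: continue
        i=abs((B-a)@m)<2
        if best is None or i.sum()>best.sum(): best=i
    Q=B[best]; ce=Q.mean(0); m=np.linalg.svd(Q-ce)[2][2]; m*=np.sign(m[2])
    print(' block plane n',m.round(3),'tilt',np.degrees(np.arccos(m[2])).round(2),'yaw',np.degrees(np.arctan2(-m[1],-m[0])).round(2),len(Q),len(B))
    yaw=np.arctan2(-m[1],-m[0]); 
    for yw in [yaw]:
        M=R.from_euler('ZY',[yw,-np.pi/6]).as_matrix()
        L=Q@M; r=cv2.minAreaRect(L[:,:2].astype(np.float32)); print(' loc rect',np.round(r[0],1),np.round(r[1],1),round(r[2],2),'z',np.median(L[:,2]).round(1),L.min(0).round(1),L.max(0).round(1))
    np.save(n+'B.npy',Q)
    # foot
    F=near(T[185,329],130,5,30); print(' foot',rect(F))
E
```

```text
cell [593.3 236.  128.9]
jar [472.6 213.8 114.4]
block [582.  -24.6  85.9]
key [ 548.3 -273.8  132.4]
knob [ 475.9 -283.6  116.1]
tab [5.576e+02 1.233e+02 5.000e-01]
tab2 [ 402.3 -145.7   -1. ]
top stemtop (array([598.8, 245.3]), 14.0, 128, np.float64(130.3)) shoulder (array([599. , 246.2]), 30.6, 378, np.float64(95.5)) jar (array([470.8, 220.7]), 35.0, 757, np.float64(116.4))
 rack (array([ 509.9, -282.5]), array([150.1,  86.7]), 4.86, 1887, np.float64(95.4)) key (array([ 549.6, -278.6]), array([30. , 44.2]), 5.12, 283, np.float64(129.3)) (array([ 475.9, -285.2]), 20.0, 251, np.float64(117.1))
 table 0.9677955422585268 hist key (array([154, 509, 126,  10,   3,   5,   7,   7,   9,  40, 179,  60]), array([ 90.11158271,  93.82376038,  97.53593804, 101.24811571,
       104.96029338, 108.67247105, 112.38464872, 116.09682638,
       119.80900405, 123.52118172, 127.23335939, 130.94553706,
       134.65771473]))
 block plane n [-0.502  0.07   0.862] tilt 30.47 yaw -7.93 841 2767
 loc rect [559.2  59.4] [122.6  97.8] 0.66 z -132.3 [ 497.8   10.3 -135.3] [ 620.3  108.5 -129.8]
 foot (array([5
[... 344 characters left out ...]
array([ 547.9, -282. ]), array([30.1, 44.3]), 5.48, 361, np.float64(129.3)) (array([ 474.4, -288.1]), 20.0, 342, np.float64(117.0))
 table 0.27133468381756143 hist key (array([174, 618,  30,  17,  18,  20,  21,  17,  14,  25, 130, 206]), array([ 90.82553972,  94.29617262,  97.76680552, 101.23743843,
       104.70807133, 108.17870423, 111.64933713, 115.11997003,
       118.59060293, 122.06123583, 125.53186873, 129.00250164,
       132.47313454]))
 block plane n [-0.506  0.063  0.86 ] tilt 30.63 yaw -7.07 706 2994
 loc rect [559.   47.8] [ 99.6 121.6] 89.53 z -132.7 [ 498.1   -2.3 -136. ] [ 619.8   97.4 -130.1]
 foot (array([593.8, -28.2]), array([150.6, 201.2]), 81.41, 1832, np.float64(12.5))
```

>>> step_arm:
  targets:
    - [[-0.04,0,0,0],[-0.08,0,0,0],[-0.12,0,0,0],[-0.16,0,0,0],[-0.2,0,0,0]]

```text
time: 0.52
tool_pos: [231.6, 470.4, 427.9]
tcp_rot: [-1.721, 1.569, -2.179]
contact_force: [0.6, 0.1, 1.6]
grip_width: 91.8
```

>>> step_arm:
  targets:
    - [[-0.04,0,0,0],[-0.08,0,0,0],[-0.12,0,0,0],[-0.16,0,0,0],[-0.2,0,0,0]]

```text
time: 0.93
tool_pos: [232.9, 472.3, 605.7]
tcp_rot: [1.427, 1.568, 0.969]
contact_force: [0.4, 0.3, 1.3]
grip_width: 91.8
```

>>> step_arm:
  targets:
    - [[-0.04,0,0,0],[-0.08,0,0,0],[-0.12,0,0,0],[-0.12,0,0,0],[-0.12,0,0,0]]

```text
time: 1.35
tool_pos: [197.5, 401.8, 671.7]
tcp_rot: [-2.237, 1.561, -2.695]
contact_force: [-0.2, -0.6, -0.4]
grip_width: 91.8
```

```bash
python3 - <<'E'
from h import *
o=bot.get_obs(); print(o['joint_positions'].round(4),o['dq'].round(3),o['tool_pos'],R.from_euler('xyz',o['tcp_rot']).as_matrix()[:,0].round(4))
E
```

```text
[ 0.939   0.4563  0.0365  0.0102  2.6576 -0.1651] [-0.001  0.006  0.015 -0.002 -0.01  -0.004] [197.46418111 401.75640426 671.65179998] [-0.0091 -0.0043 -0.9999]
```

```bash
cat >> h.py <<'E'
def rel(p,jaw_az=None):
    "shift (m, tool axes) to TCP target p (mm) and turn (deg) bringing tool y to heading jaw_az (deg, mod 180)"
    o=bot.get_obs(); M=R.from_euler('xyz',o['tcp_rot']).as_matrix(); d=M.T@(np.array(p)-o['tool_pos'])/1000
    tilt=np.degrees(np.arccos(-M[2,0])); az=np.degrees(np.arctan2(M[1,0],M[0,0])); ya=np.degrees(np.arctan2(M[1,1],M[0,1]))
    turn=None if jaw_az is None else ((ya-jaw_az)+90)%180-90
    print('t',round(o['time'],2),'tcp',o['tool_pos'].round(1),'tilt %.2f az %.1f yhead %.2f ylevel %.3f'%(tilt,az,ya,M[2,1]),'REL',d.round(4),'turn',turn and round(turn,2),'q',o['joint_positions'].round(3),'F',np.round(o['contact_force'],1),'w',round(o['grip_width'],1)); return M
E
python3 -c "
from h import *
rel([598.4,243.7,200],82.6)"
```

```text
t 1.35 tcp [197.5 401.8 671.7] tilt 0.58 az -154.4 yhead 63.78 ylevel -0.008 REL [0.4687 0.0391 0.4324] turn -18.82 q [ 0.939  0.456  0.037  0.01   2.658 -0.165] F [-0.2 -0.6 -0.4] w 91.8
```

>>> step_arm:
  targets:
    - [[0.03,0.002,0.028,-4],[0.06,0.005,0.055,-8],[0.09,0.0075,0.083,-12],[0.12,0.01,0.11,-16],[0.15,0.0125,0.138,-18.8]]

```text
time: 1.77
tool_pos: [307.2, 358.1, 540.3]
tcp_rot: [-2.537, 1.559, -2.662]
contact_force: [1.0, 2.0, 0.5]
grip_width: 91.6
```

```bash
python3 -c "
from h import *
rel([598.4,243.7,200],82.6)"
```

```text
t 1.77 tcp [307.2 358.1 540.3] tilt 0.68 az -152.5 yhead 82.85 ylevel -0.007 REL [ 0.3378 -0.0749  0.3065] turn 0.25 q [ 0.697  0.227  0.84   0.003  2.085 -0.747] F [1.  2.  0.5] w 91.6
```

>>> step_arm:
  targets:
    - [[0.03,-0.006,0.027,0],[0.06,-0.012,0.055,0],[0.09,-0.019,0.082,0],[0.12,-0.026,0.11,0],[0.15,-0.033,0.136,0]]

```text
time: 2.18
tool_pos: [437.4, 306.8, 386.4]
tcp_rot: [-2.542, 1.557, -2.667]
contact_force: [0.3, 0.3, 0.8]
grip_width: 91.8
```

>>> step_arm:
  targets:
    - [[0.03,-0.006,0.027,0],[0.06,-0.012,0.055,0],[0.09,-0.019,0.082,0],[0.12,-0.026,0.11,0],[0.15,-0.034,0.136,0]]

```text
time: 2.6
tool_pos: [566.9, 254.5, 232.1]
tcp_rot: [-2.573, 1.554, -2.697]
contact_force: [0.0, -0.5, -0.5]
grip_width: 91.9
```

```bash
python3 -c "
from h import *
rel([598.4,243.7,99],82.6)"
```

```text
t 2.6 tcp [566.9 254.5 232.1] tilt 0.95 az -154.5 yhead 82.85 ylevel -0.009 REL [ 0.1327 -0.0056  0.0345] turn 0.25 q [ 0.3    0.529  1.21  -0.002  1.418 -1.146] F [ 0.  -0.5 -0.5] w 91.9
```

>>> step_arm:
  targets:
    - [[0.015,-0.003,0.017,0],[0.04,-0.0056,0.0345,0],[0.08,-0.0056,0.0345,0],[0.115,-0.0056,0.0345,0],[0.133,-0.0056,0.0345,0.2]]

```text
time: 3.02
tool_pos: [595.4, 242.7, 92.0]
tcp_rot: [-2.636, 1.544, -2.765]
contact_force: [-0.8, 0.7, -0.8]
grip_width: 91.3
```

```bash
python3 - <<'E'
from h import *
rel([598.4,243.7,99],82.6)
c,K,Rm,t=cap('side'); cv2.imwrite('pics/g1.png',cv2.resize(c['color'][90:230,220:380,::-1],None,fx=4,fy=4))
rel([598.4,243.7,99],82.6)
E
```

```text
t 3.02 tcp [595.4 242.7  92. ] tilt 1.52 az -158.4 yhead 82.63 ylevel -0.013 REL [-0.0071  0.0013  0.0027] turn 0.03 q [ 0.269  0.691  1.317 -0.003  1.16  -1.171] F [-0.8  0.7 -0.8] w 91.3
t 3.07 tcp [594.1 242.4  89.7] tilt 1.75 az -159.2 yhead 82.62 ylevel -0.014 REL [-0.0094  0.0017  0.0039] turn 0.02 q [ 0.27   0.694  1.319 -0.003  1.159 -1.171] F [-2.3 -0.4 -3.3] w 92.1
```

View pics/g1.png

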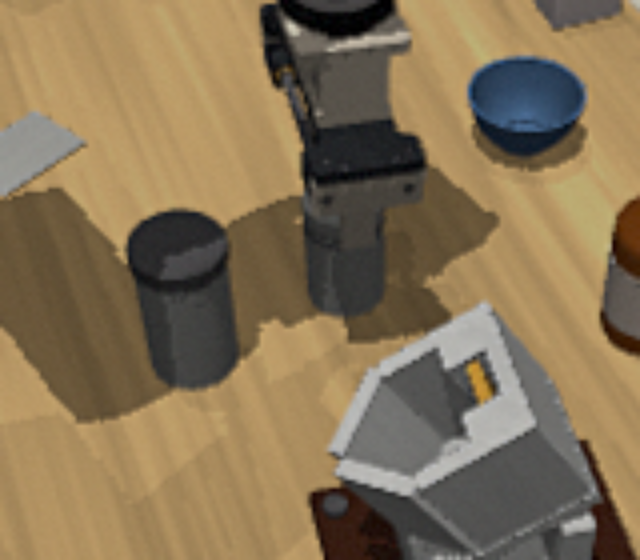

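>>> step_arm:
  targets:
    - [[-0.006,0.0017,0.0039,0],[-0.0094,0.0017,0.0039,0],[-0.0094,0.0017,0.0039,0],[-0.0094,0.0017,0.0039,0],[-0.0094,0.0017,0.0039,0]]

```text
time: 3.48
tool_pos: [599.2, 244.1, 100.8]
tcp_rot: [-2.639, 1.543, -2.768]
contact_force: [-0.0, 0.3, 0.5]
grip_width: 91.8
```

```bash
python3 -c "
from h import *
rel([598.4,243.7,99],82.6)"
```

```text
t 3.48 tcp [599.2 244.1 100.8] tilt 1.58 az -158.6 yhead 82.63 ylevel -0.013 REL [ 0.0018 -0.0005 -0.0007] turn 0.03 q [ 0.27   0.69   1.293 -0.003  1.186 -1.171] F [-0.   0.3  0.5] w 91.8
```

>>> step_arm:
  jaw: 1
  targets:
    - [[0.001,0,0,0],[0.001,0,0,0],[0.001,0,0,0],[0.001,0,0,0],[0.001,0,0,0]]

```text
time: 3.9
tool_pos: [599.1, 244.1, 99.8]
tcp_rot: [-2.639, 1.543, -2.768]
contact_force: [0.5, 0.1, 0.3]
grip_width: 63.1
```

>>> step_arm:
  targets:
    - [[0,0,0,0],[0,0,0,0],[0,0,0,0],[0,0,0,0],[0,0,0,0]]

```text
time: 4.32
tool_pos: [599.2, 244.1, 99.8]
tcp_rot: [-2.64, 1.543, -2.768]
contact_force: [0.6, 0.5, -0.5]
grip_width: 29.6
```

```bash
python3 - <<'E'
from h import *
rel([598.4,243.7,99],82.6)
E
```

```text
t 4.32 tcp [599.2 244.1  99.8] tilt 1.58 az -158.6 yhead 82.63 ylevel -0.013 REL [ 0.0008 -0.0004 -0.0007] turn 0.03 q [ 0.27   0.691  1.294 -0.003  1.184 -1.171] F [ 0.6  0.5 -0.5] w 29.6
```

>>> step_arm:
  targets:
    - [[0,0,0,0],[0,0,0,0],[-0.003,0,0,0],[-0.015,0,0,0],[-0.03,0,0,0]]

```text
time: 4.73
tool_pos: [598.3, 243.9, 127.7]
tcp_rot: [-2.654, 1.537, -2.783]
contact_force: [0.7, 0.6, -4.8]
grip_width: 27.2
```

>>> step_arm:
  targets:
    - [[-0.02,0,0,0],[-0.04,0,0,0],[-0.06,0,0,0],[-0.07,0,0,0],[-0.07,0,0,0]]

```text
time: 5.15
tool_pos: [601.5, 244.9, 199.8]
tcp_rot: [-2.639, 1.541, -2.768]
contact_force: [1.2, 0.9, -4.8]
grip_width: 27.4
```

```bash
cat >> h.py <<'E'
def near(W,c,r,lo,hi):
    W=W.reshape(-1,3); return W[(np.hypot(W[:,0]-c[0],W[:,1]-c[1])<r)&(W[:,2]>lo)&(W[:,2]<hi)]
E
python3 - <<'E'
from h import *
rel([598.4,243.7,99],82.6)
for n in('top','side'):
    W=world(*cap(n)); P=near(W,(599,244),32,60,400)
    P=P[P[:,2]<160]; print(n,len(P),P.min(0),P.max(0)) 
    for z in range(80,165,15):
        Q=P[abs(P[:,2]-z)<7]; print(z,len(Q),Q[:,:2].min(0).round(1) if len(Q) else '',Q[:,:2].max(0).round(1) if len(Q) else '')
rel([598.4,243.7,99],82.6)
E
```

```text
t 5.15 tcp [601.5 244.9 199.8] tilt 1.69 az -158.6 yhead 82.63 ylevel -0.014 REL [ 0.1009 -0.0002 -0.0003] turn 0.03 q [ 0.27   0.612  1.154 -0.003  1.405 -1.171] F [ 1.2  0.9 -4.8] w 27.4
top 57 [571.44380215 225.00958389 104.2591911 ] [580.87165963 255.60209805 159.94209685]
80 0  
95 0  
110 9 [572.3 226.1] [579.8 239.5]
125 16 [571.6 226.4] [580.2 252.6]
140 17 [571.7 225. ] [580.9 253.7]
155 13 [571.4 227.6] [579.2 255.6]
side 341 [569.91055947 212.07858476  99.27487066] [628.34018152 252.61698146 159.73523439]
80 0  
95 10 [570.4 214.2] [626.8 242.6]
110 75 [570.  212.8] [627.7 243.2]
125 77 [570.5 212.8] [627.4 252.6]
140 81 [570.  212.9] [628.2 246.9]
155 74 [569.9 212.5] [628.3 242.8]
t 5.25 tcp [600.  244.5 196.5] tilt 2.00 az -159.6 yhead 82.64 ylevel -0.016 REL [0.0975 0.0006 0.0015] turn 0.04 q [ 0.27   0.615  1.158 -0.003  1.403 -1.171] F [ 0.1 -0.1 -6.5] w 27.3
```

```bash
python3 -c "
from h import *
rel([684,-11,370],82.6)"
```

```text
t 5.25 tcp [600.  244.5 196.5] tilt 2.00 az -159.6 yhead 82.64 ylevel -0.016 REL [-0.173  -0.2455  0.1107] turn 0.04 q [ 0.27   0.615  1.158 -0.003  1.403 -1.171] F [ 0.1 -0.1 -6.5] w 27.3
```

>>> step_arm:
  targets:
    - [[-0.03,-0.01,0.005,0],[-0.06,-0.035,0.015,0],[-0.09,-0.065,0.03,0],[-0.115,-0.095,0.045,0],[-0.135,-0.13,0.06,0]]

```text
time: 5.67
tool_pos: [646.1, 113.2, 329.6]
tcp_rot: [-2.677, 1.535, -2.804]
contact_force: [0.9, -0.0, -5.2]
grip_width: 27.7
```

>>> step_arm:
  targets:
    - [[-0.01,-0.03,0.01,0],[-0.02,-0.06,0.02,0],[-0.03,-0.09,0.035,0],[-0.04,-0.115,0.05,0],[-0.04,-0.115,0.05,0]]

```text
time: 6.08
tool_pos: [684.1, -13.4, 368.4]
tcp_rot: [-2.61, 1.533, -2.744]
contact_force: [-0.9, 0.7, -5.6]
grip_width: 27.6
```

```bash
python3 -c "
from h import *
rel([684,-11,370],82.6)"
```

```text
t 6.08 tcp [684.1 -13.4 368.4] tilt 2.15 az -157.2 yhead 82.33 ylevel -0.019 REL [-0.0017  0.0024 -0.0005] turn -0.27 q [-0.123  0.67   0.604 -0.02   1.9   -1.565] F [-0.9  0.7 -5.6] w 27.6
```

>>> step_arm:
  targets:
    - [[0,0,0.04,0],[0,0,0.08,0],[0,0,0.12,0],[0,0,0.16,0],[0,0,0.16,0]]

```text
time: 6.5
tool_pos: [776.9, -31.5, 325.9]
tcp_rot: [-2.337, 1.548, -2.471]
contact_force: [0.1, -0.1, -7.7]
grip_width: 27.0
```

```bash
python3 -c "
from h import *
rel([684,-11,370],82.6)"
```

```text
t 6.5 tcp [776.9 -31.5 325.9] tilt 1.30 az -141.6 yhead 82.31 ylevel -0.016 REL [-0.0427  0.0071 -0.0955] turn -0.29 q [-0.132  1.005  0.041 -0.019  2.111 -1.578] F [ 0.1 -0.1 -7.7] w 27.0
```

>>> step_arm:
  targets:
    - [[-0.03,0,0.04,0],[-0.06,0,0.08,0],[-0.09,0,0.12,0],[-0.12,0,0.16,0],[-0.12,0,0.16,0]]

```text
time: 6.92
tool_pos: [776.2, -40.1, 347.2]
tcp_rot: [-0.624, 1.547, -0.758]
contact_force: [-0.3, -0.3, -4.9]
grip_width: 27.3
```

```bash
python3 -c "
from h import *
rel([684,-11,370],82.6)"
```

```text
t 6.92 tcp [776.2 -40.1 347.2] tilt 1.38 az -43.4 yhead 82.31 ylevel -0.014 REL [-0.0249  0.0161 -0.0948] turn -0.29 q [-0.144  0.98   0.036 -0.016  2.106 -1.589] F [-0.3 -0.3 -4.9] w 27.3
```

>>> step_arm:
  targets:
    - [[-0.025,0.003,0.033,0],[-0.05,0.006,0.066,0],[-0.075,0.01,0.1,0],[-0.1,0.01,0.132,0],[-0.125,0.01,0.165,0]]

```text
time: 7.33
tool_pos: [775.6, -39.7, 365.0]
tcp_rot: [-0.226, 1.519, -0.36]
contact_force: [0.1, 0.1, -5.4]
grip_width: 27.1
```

>>> step_arm:
  targets:
    - [[-0.12,0.005,0.165,0],[-0.12,0.005,0.165,0],[-0.12,0.005,0.165,0],[-0.12,0.005,0.165,0],[-0.12,0.005,0.165,0]]

```text
time: 7.75
tool_pos: [774.4, -44.7, 383.2]
tcp_rot: [-0.114, 1.489, -0.247]
contact_force: [0.1, -0.2, -5.5]
grip_width: 27.4
```

```bash
python3 -c "
from h import *
rel([684,-11,370],82.6)"
```

```text
t 7.75 tcp [774.4 -44.7 383.2] tilt 4.69 az -14.2 yhead 82.34 ylevel -0.009 REL [ 0.0053  0.0215 -0.0949] turn -0.26 q [-0.153  0.933  0.037 -0.009  2.09  -1.595] F [ 0.1 -0.2 -5.5] w 27.4
```

>>> step_arm:
  targets:
    - [[-0.12,0.03,0.165,0],[-0.12,0.03,0.165,0],[-0.12,0.03,0.165,0],[-0.12,0.03,0.165,0],[-0.12,0.03,0.165,0]]

```text
time: 8.17
tool_pos: [773.5, -32.7, 401.7]
tcp_rot: [-0.058, 1.458, -0.191]
contact_force: [0.1, -0.4, -5.1]
grip_width: 27.5
```

>>> step_arm:
  targets:
    - [[-0.11,0.02,0.175,0],[-0.11,0.02,0.175,0],[-0.11,0.02,0.175,0],[-0.11,0.02,0.175,0],[-0.11,0.02,0.175,0]]

```text
time: 8.58
tool_pos: [776.0, -29.9, 413.9]
tcp_rot: [-0.026, 1.427, -0.159]
contact_force: [-0.4, 0.2, -4.7]
grip_width: 27.4
```

>>> step_arm:
  targets:
    - [[-0.1,0.015,0.18,0],[-0.1,0.015,0.18,0],[-0.1,0.015,0.18,0],[-0.1,0.015,0.18,0],[-0.1,0.015,0.18,0]]

```text
time: 9.0
tool_pos: [781.0, -31.0, 422.5]
tcp_rot: [-0.006, 1.396, -0.138]
contact_force: [0.3, -0.3, -5.9]
grip_width: 27.3
```

```bash
python3 -c "
from h import *
rel([684,-11,370],82.6)"
```

```text
t 9.0 tcp [781.  -31.  422.5] tilt 10.04 az -7.9 yhead 82.41 ylevel -0.001 REL [ 0.0345  0.007  -0.1064] turn -0.19 q [-0.138  0.885  0.037 -0.     2.044 -1.576] F [ 0.3 -0.3 -5.9] w 27.3
```

>>> step_arm:
  targets:
    - [[-0.09,0.01,0.19,0],[-0.09,0.01,0.19,0],[-0.09,0.01,0.19,0],[-0.09,0.01,0.19,0],[-0.09,0.01,0.19,0]]

```text
time: 9.42
tool_pos: [788.9, -35.7, 426.9]
tcp_rot: [0.008, 1.364, -0.124]
contact_force: [-0.3, -0.1, -5.2]
grip_width: 27.2
```

>>> step_arm:
  targets:
    - [[-0.08,0.01,0.19,0],[-0.08,0.01,0.19,0],[-0.08,0.01,0.19,0],[-0.08,0.01,0.19,0],[-0.08,0.01,0.19,0]]

```text
time: 9.83
tool_pos: [798.2, -40.0, 429.9]
tcp_rot: [0.018, 1.332, -0.114]
contact_force: [0.3, 0.9, -5.0]
grip_width: 27.5
```

>>> step_arm:
  targets:
    - [[-0.07,0.01,0.2,0],[-0.07,0.01,0.2,0],[-0.07,0.01,0.2,0],[-0.07,0.01,0.2,0],[-0.07,0.01,0.2,0]]

```text
time: 10.25
tool_pos: [809.8, -44.3, 429.6]
tcp_rot: [0.025, 1.3, -0.107]
contact_force: [-1.1, 0.2, -5.1]
grip_width: 27.2
```

>>> step_arm:
  targets:
    - [[-0.06,0.01,0.2,0],[-0.06,0.01,0.2,0],[-0.06,0.01,0.2,0],[-0.06,0.01,0.2,0],[-0.06,0.01,0.2,0]]

```text
time: 10.67
tool_pos: [822.3, -48.2, 428.6]
tcp_rot: [0.03, 1.268, -0.102]
contact_force: [0.2, 0.1, -5.1]
grip_width: 27.5
```

```bash
python3 -c "
from h import *
rel([684,-11,370],82.6)"
```

```text
t 10.67 tcp [822.3 -48.2 428.6] tilt 17.37 az -5.8 yhead 82.53 ylevel 0.009 REL [ 0.0138  0.0184 -0.153 ] turn -0.07 q [-0.158  0.89   0.037  0.018  1.912 -1.589] F [ 0.2  0.1 -5.1] w 27.5
```

>>> step_arm:
  targets:
    - [[-0.06,-0.015,0.2,0],[-0.06,-0.015,0.2,0],[-0.06,-0.015,0.2,0],[-0.06,-0.015,0.2,0],[-0.06,-0.015,0.2,0]]

```text
time: 11.08
tool_pos: [830.8, -67.6, 432.5]
tcp_rot: [0.031, 1.234, -0.101]
contact_force: [0.2, 1.1, -4.8]
grip_width: 27.5
```

>>> step_arm:
  targets:
    - [[-0.05,-0.015,0.2,0],[-0.05,-0.015,0.2,0],[-0.05,-0.015,0.2,0],[-0.05,-0.015,0.2,0],[-0.05,-0.015,0.2,0]]

```text
time: 11.5
tool_pos: [840.3, -84.2, 434.6]
tcp_rot: [0.032, 1.201, -0.101]
contact_force: [-0.2, -0.1, -6.0]
grip_width: 27.0
```

>>> step_arm:
  targets:
    - [[-0.05,-0.015,0.2,0],[-0.05,-0.015,0.2,0],[-0.05,-0.015,0.2,0],[-0.05,-0.015,0.2,0],[-0.05,-0.015,0.2,0]]

```text
time: 11.92
tool_pos: [847.3, -98.6, 440.8]
tcp_rot: [0.031, 1.167, -0.102]
contact_force: [-0.9, -0.7, -6.7]
grip_width: 27.7
```

>>> step_arm:
  targets:
    - [[-0.04,-0.015,0.2,0],[-0.04,-0.015,0.2,0],[-0.04,-0.015,0.2,0],[-0.04,-0.015,0.2,0],[-0.04,-0.015,0.2,0]]

```text
time: 12.33
tool_pos: [855.7, -111.3, 445.0]
tcp_rot: [0.029, 1.133, -0.104]
contact_force: [-0.0, -0.2, -4.4]
grip_width: 27.3
```

```bash
python3 -c "
from h import *
rel([684,-11,370],82.6)"
```

```text
t 12.33 tcp [ 855.7 -111.3  445. ] tilt 25.06 az -6.0 yhead 82.53 ylevel 0.012 REL [-0.0088  0.0762 -0.1982] turn -0.07 q [-0.239  0.888  0.037  0.058  1.781 -1.652] F [-0.  -0.2 -4.4] w 27.3
```

>>> step_arm:
  targets:
    - [[-0.04,0.0,0.2,0],[-0.04,0.0,0.2,0],[-0.04,0.0,0.2,0],[-0.04,0.0,0.2,0],[-0.04,0.0,0.2,0]]

```text
time: 12.75
tool_pos: [862.9, -112.6, 453.5]
tcp_rot: [0.027, 1.099, -0.106]
contact_force: [0.2, -0.2, -5.6]
grip_width: 27.6
```

>>> step_arm:
  targets:
    - [[-0.04,-0.0,0.2,0],[-0.04,-0.0,0.2,0],[-0.04,-0.0,0.2,0],[-0.04,-0.0,0.2,0],[-0.04,-0.0,0.2,0]]

```text
time: 13.17
tool_pos: [868.0, -113.9, 465.3]
tcp_rot: [0.025, 1.064, -0.108]
contact_force: [0.2, -0.3, -5.7]
grip_width: 27.4
```

```bash
python3 - <<'E'
from h import *
# block frame estimates from each camera: local rect center -> x=13.5,y=0,z=85 (rect spans -45..72)
for n in('top','side'):
    Q=np.load(n+'B.npy'); 
    best=None
    for yw in np.radians(np.arange(-9,-5.5,.1)):
        M=R.from_euler('ZY',[yw,-np.pi/6]).as_matrix(); L=Q@M
        lo,hi=np.percentile(L,[0.5,99.5],axis=0); a=(hi-lo)[1]
        if best is None or a<best[0]: best=(a,yw,lo,hi,np.median(L[:,2]),M)
    a,yw,lo,hi,z,M=best
    print(n,'yaw',np.degrees(yw).round(1),'xspan',lo[0].round(1),hi[0].round(1),'yspan',lo[1].round(1),hi[1].round(1),'z',z.round(1))
    c=M@np.array([(lo[0]+45+hi[0]-72)/2,(lo[1]+hi[1])/2,z]); print(' well_mouth',c.round(1),'origin',(c-85*M[:,2]).round(1))
rel([684,-11,370],82.6)
E
```

```text
top yaw -7.2 xspan 503.1 620.4 yspan 3.8 101.0 z -132.7
 well_mouth [543.4 -15.8 159.2] origin [585.6 -21.2  85.6]
side yaw -7.8 xspan 501.7 618.9 yspan 5.6 103.5 z -132.4
 well_mouth [542.2 -19.2 158.7] origin [584.3 -25.   85.1]
t 13.17 tcp [ 868.  -113.9  465.3] tilt 29.06 az -6.2 yhead 82.55 ylevel 0.012 REL [-0.0109  0.0769 -0.2179] turn -0.05 q [-0.241  0.875  0.037  0.066  1.726 -1.652] F [ 0.2 -0.3 -5.7] w 27.4
```

```bash
python3 -c "
from h import *
rel([450,-5,322],82.5)"
```

```text
t 13.17 tcp [ 868.  -113.9  465.3] tilt 29.06 az -6.2 yhead 82.55 ylevel 0.012 REL [-0.0823  0.0519 -0.4445] turn 0.05 q [-0.241  0.875  0.037  0.066  1.726 -1.652] F [ 0.2 -0.3 -5.7] w 27.4
```

>>> step_arm:
  targets:
    - [[-0.007,0.004,-0.025,0],[-0.015,0.009,-0.06,0],[-0.02,0.014,-0.1,0],[-0.03,0.019,-0.14,0],[-0.035,0.022,-0.17,0]]

```text
time: 13.58
tool_pos: [747.7, -80.8, 427.6]
tcp_rot: [0.025, 1.063, -0.109]
contact_force: [1.3, -0.8, -4.2]
grip_width: 27.1
```

>>> step_arm:
  targets:
    - [[-0.007,0.004,-0.04,0],[-0.015,0.009,-0.08,0],[-0.02,0.014,-0.12,0],[-0.03,0.018,-0.15,0],[-0.03,0.02,-0.17,0]]

```text
time: 14.0
tool_pos: [585.0, -37.8, 371.8]
tcp_rot: [0.025, 1.062, -0.108]
contact_force: [1.4, 0.6, -4.4]
grip_width: 27.7
```

```bash
python3 -c "
from h import *
rel([450,-5,322],82.5)"
```

```text
t 14.0 tcp [585.  -37.8 371.8] tilt 29.13 az -6.2 yhead 82.56 ylevel 0.012 REL [-0.0236  0.0144 -0.145 ] turn 0.06 q [-0.227  0.099  1.552  0.069  0.986 -1.688] F [ 1.4  0.6 -4.4] w 27.7
```

>>> step_arm:
  targets:
    - [[-0.007,0.004,-0.04,0],[-0.013,0.008,-0.08,0],[-0.02,0.012,-0.12,0],[-0.024,0.0144,-0.145,0],[-0.024,0.0144,-0.145,0]]

```text
time: 14.42
tool_pos: [443.7, -3.2, 319.6]
tcp_rot: [0.027, 1.068, -0.105]
contact_force: [-1.7, 0.8, -7.0]
grip_width: 27.6
```

```bash
cat >> h.py <<'E'
def cyl(W,M_axis0,p0,rad,zlo,zhi,search=12):
    "fit axis of cylinder of known radius to depth points near the line p0+s*axis, s in zlo..zhi"
    from scipy.optimize import least_squares
    P=W.reshape(-1,3); P=P[np.isfinite(P).all(1)]; a=M_axis0; s=(P-p0)@a
    d=np.linalg.norm((P-p0)-s[:,None]*a,axis=1); P=P[(s>zlo)&(s<zhi)&(d<rad+search)&(d>rad-search)]
    e1=np.cross(a,[0,1,0]); e1/=np.linalg.norm(e1); e2=np.cross(a,e1)
    def unpack(x):
        ax=a+x[2]*e1+x[3]*e2; ax/=np.linalg.norm(ax); return p0+x[0]*e1+x[1]*e2,ax
    def f(x):
        c,ax=unpack(x); v=P-c; return np.linalg.norm(v-(v@ax)[:,None]*ax,axis=1)-rad
    r=least_squares(f,[0,0,0,0],loss='soft_l1',f_scale=1.5); c,ax=unpack(r.x); return c,ax,len(P),np.median(abs(r.fun)),P
E
python3 - <<'E'
from h import *
M=rel([482.5,-9.5,268.3],82.5)
a=-M[:,0]; tcp=bot.get_obs()['tool_pos']; base=tcp-99.8*a
for n in('side','top'):
    c,K,Rm,t=cap(n); W=world(c,K,Rm,t); np.savez(n+'1.npz',W=W,col=c['color'])
    try:
        cc,ax,N,res,P=cyl(W,a,base,30,6,80); 
        print(n,N,res.round(2),'axis tilt',np.degrees(np.arccos(ax[2])).round(2),'az',np.degrees(np.arctan2(-ax[1],-ax[0])).round(1),'axis-vs-tool offset at base',((cc-base)@M).round(1),'base', (cc+((base-cc)@ax)*ax).round(1))
    except Exception as e: print(n,e)
    save(c,n+'1.png')
rel([482.5,-9.5,268.3],82.5)
E
```

```text
t 14.42 tcp [443.7  -3.2 319.6] tilt 28.78 az -6.0 yhead 82.62 ylevel 0.013 REL [ 0.0639 -0.0019  0.0097] turn 0.12 q [-0.221 -0.159  1.939  0.073  0.863 -1.693] F [-1.7  0.8 -7. ] w 27.6
side 666 0.49 axis tilt 20.23 az -5.3 axis-vs-tool offset at base [  0.   -0.9 -19.9] base [473.1  -6.6 225.3]
top 383 0.27 axis tilt 20.76 az -5.3 axis-vs-tool offset at base [ -0.    0.7 -14.5] base [478.3  -5.7 227.1]
t 14.52 tcp [448.9  -4.7 323.2] tilt 29.26 az -6.2 yhead 82.58 ylevel 0.012 REL [ 0.0644 -0.0011  0.0028] turn 0.08 q [-0.221 -0.154  1.929  0.073  0.86  -1.693] F [ 0.9  0.1 -4.5] w 27.4
```

View pics/side1.png

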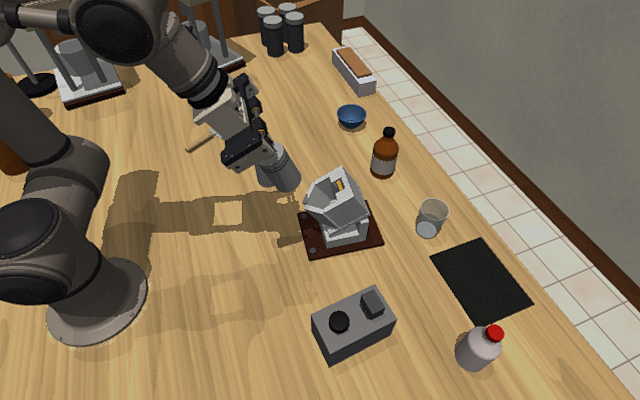

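The picture shows the gripper tilted about 29° and the cell hanging at about 20.5° near (275,165). The cell has pivoted in the jaws, so I'll start it at that lean and let the V align it.

```bash
python3 -c "
from h import *
rel([502.5,-13.6,271.1],82.5)"
```

```text
t 14.52 tcp [448.9  -4.7 323.2] tilt 29.26 az -6.2 yhead 82.58 ylevel 0.012 REL [ 0.0719 -0.0025  0.0219] turn 0.08 q [-0.221 -0.154  1.929  0.073  0.86  -1.693] F [ 0.9  0.1 -4.5] w 27.4
```

>>> step_arm:
  targets:
    - [[0.01,0,0.003,0],[0.025,-0.001,0.008,0],[0.045,-0.002,0.014,0],[0.063,-0.0025,0.019,0],[0.072,-0.0025,0.022,0]]

```text
time: 14.93
tool_pos: [504.4, -14.1, 269.3]
tcp_rot: [0.025, 1.062, -0.108]
contact_force: [0.0, -0.2, -5.2]
grip_width: 27.8
```

>>> step_arm:
  targets:
    - [[0,0,0,0],[0,0,0,0],[0,0,0,0],[0,0,0,0],[0,0,0,0]]

```text
time: 15.35
tool_pos: [504.4, -14.1, 270.2]
tcp_rot: [0.024, 1.06, -0.109]
contact_force: [0.0, 0.1, -5.4]
grip_width: 27.0
```

```bash
cat >> h.py <<'E'
BM=R.from_euler('ZY',[-7.5,-30],degrees=True).as_matrix(); MOUTH=dict(top=np.array([543.4,-15.8,159.2]),side=np.array([542.2,-19.2,158.7])); MOUTH['avg']=(MOUTH['top']+MOUTH['side'])/2
def inblk(p,cam='avg'): return (BM.T@(np.asarray(p)-MOUTH[cam])+[0,0,85]).round(1)
def cellpose(tilt0):
    a=BM@R.from_euler('y',30-tilt0,degrees=True).apply([0,0,1])
    o=bot.get_obs(); M=R.from_euler('xyz',o['tcp_rot']).as_matrix(); g=o['tool_pos']-19*M[:,0]; base=g-118*a
    for n in('side','top'):
        W=world(*cap(n)); cc,ax,N,res,P=cyl(W,a,base,30,6,88); b=cc+((g-cc)@ax-118)*ax
        l=BM.T@ax; print(n,N,res.round(2),'tilt rel: toward+x %.2f  toward+y %.2f deg'%tuple(np.degrees(l[:2])),'base blk',inblk(b,n))
    print('grasp blk',inblk(g),'tcp blk',inblk(o['tool_pos']))
E
python3 - <<'E'
from h import *
rel([508.4,-14.4,260.7],82.5)
cellpose(20.5)
rel([508.4,-14.4,260.7],82.5)
E
```

```text
t 15.35 tcp [504.4 -14.1 270.2] tilt 29.27 az -6.2 yhead 82.55 ylevel 0.012 REL [ 0.0102  0.0001 -0.0012] turn 0.05 q [-0.212  0.009  1.934  0.079  0.691 -1.698] F [ 0.   0.1 -5.4] w 27.0
side 681 0.42 tilt rel: toward+x 8.84  toward+y -0.56 deg base blk [  2.8   0.2 103.3]
top 321 0.25 tilt rel: toward+x 9.05  toward+y -0.56 deg base blk [  1.9  -1.  103.3]
grasp blk [ 22.5  -1.9 219.6] tcp blk [ 22.3  -1.7 200.6]
t 15.45 tcp [504.3 -14.1 270. ] tilt 29.25 az -6.2 yhead 82.55 ylevel 0.012 REL [ 0.0101  0.0001 -0.001 ] turn 0.05 q [-0.212  0.009  1.934  0.079  0.691 -1.698] F [ 0.1  0.4 -4.6] w 27.3
```

>>> step_arm:
  targets:
    - [[0.006,0,0,0],[0.012,0,0,0],[0.018,0,-0.0005,0],[0.024,0,-0.001,0],[0.03,0,-0.001,0]]

```text
time: 15.87
tool_pos: [518.1, -15.5, 242.3]
tcp_rot: [0.025, 1.061, -0.108]
contact_force: [-0.5, -0.3, -7.2]
grip_width: 27.2
```

>>> step_arm:
  targets:
    - [[0.004,0,-0.001,0],[0.008,0,-0.0025,0],[0.012,0,-0.0035,0],[0.016,0,-0.005,0],[0.016,0,-0.006,0]]

```text
time: 16.28
tool_pos: [521.6, -15.9, 225.6]
tcp_rot: [0.024, 1.059, -0.109]
contact_force: [4.5, 0.2, -3.4]
grip_width: 27.3
```

```bash
python3 - <<'E'
from h import *
rel([508.4,-14.4,260.7],82.5)
cellpose(22)
E
```

```text
t 16.28 tcp [521.6 -15.9 225.6] tilt 29.32 az -6.2 yhead 82.54 ylevel 0.012 REL [-0.0371  0.0002  0.0056] turn 0.04 q [-0.207  0.096  1.978  0.091  0.56  -1.709] F [ 4.5  0.2 -3.4] w 27.3
side 652 0.77 tilt rel: toward+x 8.75  toward+y 0.18 deg base blk [-2.5  0.  55.8]
top 445 0.84 tilt rel: toward+x 6.77  toward+y 0.90 deg base blk [-1.1 -2.5 55.3]
grasp blk [ 15.2  -1.3 172.4] tcp blk [ 15.   -1.1 153.4]
```

>>> step_arm:
  targets:
    - [[0.005,0,-0.002,0],[0.01,0,-0.004,0],[0.015,0,-0.006,0],[0.02,0,-0.008,0],[0.022,0,-0.009,0]]

```text
time: 16.8
tool_pos: [523.8, -16.0, 201.1]
tcp_rot: [0.024, 1.061, -0.109]
contact_force: [2.4, -0.3, -0.0]
grip_width: 27.6
```

>>> step_arm:
  targets:
    - [[0.005,0,-0.001,0],[0.01,0,-0.002,0],[0.014,0,-0.003,0],[0.018,0,-0.004,0],[0.018,0,-0.004,0]]

```text
time: 17.22
tool_pos: [530.1, -16.5, 183.4]
tcp_rot: [0.024, 1.059, -0.109]
contact_force: [7.4, 2.0, -2.8]
grip_width: 27.1
```

```bash
python3 - <<'E'
from h import *
rel([508.4,-14.4,260.7],82.5)
cellpose(28)
E
```

```text
t 17.22 tcp [530.1 -16.5 183.4] tilt 29.30 az -6.2 yhead 82.55 ylevel 0.012 REL [-0.0781  0.0002  0.0189] turn 0.05 q [-0.204  0.174  2.025  0.11   0.435 -1.729] F [ 7.4  2.  -2.8] w 27.1
side 340 1.55 tilt rel: toward+x 7.45  toward+y 9.35 deg base blk [-10.1 -12.7  14.8]
top 425 0.91 tilt rel: toward+x 1.35  toward+y -2.85 deg base blk [-1.9  1.9 13.6]
grasp blk [  1.4  -0.9 131.5] tcp blk [  1.1  -0.6 112.5]
```

>>> step_arm:
  targets:
    - [[0.004,0,0,0],[0.007,0,0,0],[0.01,0,0,0],[0.012,0,0,0],[0.012,0,0,0]]

```text
time: 17.73
tool_pos: [535.7, -16.7, 173.1]
tcp_rot: [0.025, 1.06, -0.108]
contact_force: [0.3, 3.8, 5.6]
grip_width: 27.3
```

```bash
python3 - <<'E'
from h import *
rel([508.4,-14.4,260.7],82.5)
o=bot.get_obs(); print(inblk(o['tool_pos']))
E
```

```text
t 17.73 tcp [535.7 -16.7 173.1] tilt 29.29 az -6.2 yhead 82.57 ylevel 0.012 REL [-0.0898 -0.0002  0.0189] turn 0.07 q [-0.202  0.201  2.026  0.116  0.408 -1.734] F [0.3 3.8 5.6] w 27.3
[ 9.000e-01 -1.000e-01  1.008e+02]
```

>>> step_arm:
  jaw: 0.4
  targets:
    - [[0,0,0,0],[0,0,0,0],[0,0,0,0],[0,0,0,0],[0,0,0,0]]

```text
time: 18.15
tool_pos: [535.2, -16.7, 172.5]
tcp_rot: [0.025, 1.061, -0.108]
contact_force: [-0.3, 0.6, -0.3]
grip_width: 53.7
```

>>> step_arm:
  targets:
    - [[-0.01,0,0,0],[-0.03,0,0,0],[-0.06,0,0,0],[-0.09,0,0,0],[-0.12,0,0,0]]

```text
time: 18.57
tool_pos: [475.5, -10.3, 278.5]
tcp_rot: [0.025, 1.062, -0.108]
contact_force: [0.5, -0.2, -0.3]
grip_width: 55.2
```

```bash
cat >> h.py <<'E'
def seat():
    for n in('side','top'):
        c,K,Rm,t=cap(n); W=world(c,K,Rm,t); L=(W.reshape(-1,3)-MOUTH[n])@BM+[0,0,85]
        s=L[(np.hypot(L[:,0],L[:,1])<17)&(abs(L[:,2]-130)<12)]; h=L[(np.hypot(L[:,0],L[:,1])<33)&(np.hypot(L[:,0],L[:,1])>17)&(abs(L[:,2]-95)<8)]
        st=s[s[:,2]>np.percentile(s[:,2],60)-3] if len(s) else s
        print(n,'stem top z',np.percentile(s[:,2],[50,75,90]).round(1) if len(s) else None,'ctr',cv2.minEnclosingCircle(st[:,:2].astype(np.float32)) if len(st) else None,'shoulder z',np.median(h[:,2]).round(1),len(s),len(h))
        save(c,n+'_seat%d.png'%round(bot.get_obs()['time']*100))
E
python3 - <<'E'
from h import *
rel([508.4,-14.4,260.7],82.5); seat()
E
ls pics
```

```text
t 18.57 tcp [475.5 -10.3 278.5] tilt 29.14 az -6.2 yhead 82.56 ylevel 0.012 REL [ 0.0316 -0.0001  0.0203] turn 0.06 q [-0.22  -0.058  1.973  0.082  0.722 -1.705] F [ 0.5 -0.2 -0.3] w 55.2
side stem top z [129.8 130.6 131.3] ctr ((0.10750048607587814, -0.5107601881027222), 14.08502197265625) shoulder z 95.0 131 272
top stem top z [129.9 131.4 132.1] ctr ((-0.01774795725941658, -0.33967018127441406), 13.981969833374023) shoulder z 95.1 153 338
g1.png
side0.png
side1.png
side_seat1862.png
top0.png
top1.png
top_seat1867.png
```

The cell is seated: stem top at z = 130 and shoulder at 95 in both views, centred to within 0.5 mm. Next I'll bring the tool back upright by pulling against the inner reach limit.

>>> step_arm:
  jaw: 0
  targets:
    - [[-0.03,0,-0.035,0],[-0.06,0,-0.07,0],[-0.08,0,-0.105,0],[-0.1,0,-0.14,0],[-0.1,0,-0.17,0]]

```text
time: 19.08
tool_pos: [280.2, 15.6, 286.2]
tcp_rot: [0.021, 1.05, -0.11]
contact_force: [-0.3, -0.7, 1.5]
grip_width: 83.5
```

```bash
python3 - <<'E'
from h import *
rel([549,-280,170],95.2)
E
```

```text
t 19.08 tcp [280.2  15.6 286.2] tilt 29.86 az -6.3 yhead 82.67 ylevel 0.010 REL [ 0.25   -0.2601  0.2074] turn -12.53 q [-0.382 -0.563  2.247  0.164  0.96  -1.882] F [-0.3 -0.7  1.5] w 83.5
```

```bash
python3 - <<'E'
from h import *
D=np.array([[.967,.3427,1.5249,1.2754,231.83,470.64,226.1],[.939,.4563,.0365,2.6576,197.46,401.76,671.65],[.697,.227,.84,2.085,307.2,358.1,540.3],[.3,.529,1.21,1.418,566.9,254.5,232.1],[.27,.69,1.293,1.186,599.2,244.1,100.8],[-.123,.67,.604,1.9,684.1,-13.4,368.4],[-.138,.885,.037,2.044,781,-31,422.5],[-.212,.009,1.934,.691,504.3,-14.1,270],[-.241,.875,.037,1.726,868,-113.9,465.3],[-.382,-.563,2.247,.96,280.2,15.6,286.2]])
A=[];B=[]
for j1,j2,j3,j5,x,y,z in D:
    s=j2+j3;S=s+j5; r=x*np.cos(j1)+y*np.sin(j1)
    A+=[[1,0,np.sin(j2),np.cos(j2),np.sin(s),np.cos(s),np.sin(S)],[0,1,np.cos(j2),-np.sin(j2),np.cos(s),-np.sin(s),np.cos(S)]];B+=[r,z]
p,_,rk,_=np.linalg.lstsq(np.array(A),np.array(B),rcond=None); print('r0,h,a,e,b,f,c',p.round(1),rk); print((np.array(A)@p-B).round(1))
np.save('kin.npy',p)
# grid: at tilt T, which TCP (r,z) hit limits
def ik(r,z,T):
    from scipy.optimize import fsolve
    S=np.pi-np.radians(T)
    def f(q):
        s=q.sum(); return [p[0]+p[2]*np.sin(q[0])+p[3]*np.cos(q[0])+p[4]*np.sin(s)+p[5]*np.cos(s)+p[6]*np.sin(S)-r, p[1]+p[2]*np.cos(q[0])-p[3]*np.sin(q[0])+p[4]*np.cos(s)-p[5]*np.sin(s)+p[6]*np.cos(S)-z]
    q,_,ok,_=fsolve(f,[0,2.],full_output=1); return (*q,S-q.sum()) if ok==1 else None
for T in(29,15,0):
  for z in(400,250,100,50):
    for r in(200,300,400,500,600):
        q=ik(r,z,T); 
        if q and not(-.77<q[0]<2.02 and .04<q[1]<2.7 and .28<q[2]<2.66): print(T,z,r,np.round(q,2))
        elif not q: print(T,z,r,'none')
E
```

```text
r0,h,a,e,b,f,c [ -1.9 225.2 505.6   2.2 379.8  46.7 318.5] 7
[ 0.1  0.4  0.   0.5  0.4  1.   0.1  0.4 -0.4 -0.4 -0.3 -0.2 -0.6 -0.1
  0.5  0.8  0.1 -1.1  0.  -1.4]
29 100 200 [-0.29  2.79  0.14]
29 100 300 [-0.01  2.63  0.02]
29 100 400 [0.16 2.41 0.06]
29 100 500 [0.3  2.18 0.15]
29 100 600 [0.44 1.93 0.27]
29 50 200 none
29 50 300 [ 0.28  2.72 -0.36]
29 50 400 [ 0.33  2.47 -0.17]
29 50 500 [ 0.42  2.23 -0.01]
29 50 600 [0.53 1.97 0.14]
15 50 200 [0.06 2.73 0.09]
15 50 300 [0.19 2.51 0.18]
```

```bash
python3 - <<'E'
from h import *
M=rel([0,0,0],94)
t=np.array([548.75,-280.3,190])+19*M[:,0]
M=rel(t,94); print(t, (M.T@[0,0,-1]).round(3))
E
```

```text
t 19.08 tcp [280.2  15.6 286.2] tilt 29.86 az -6.3 yhead 82.67 ylevel 0.010 REL [ 0.1105 -0.0541 -0.3815] turn -11.33 q [-0.382 -0.563  2.247  0.164  0.96  -1.882] F [-0.3 -0.7  1.5] w 83.5
t 19.08 tcp [280.2  15.6 286.2] tilt 29.86 az -6.3 yhead 82.67 ylevel 0.010 REL [ 0.2515 -0.2602  0.2172] turn -11.33 q [-0.382 -0.563  2.247  0.164  0.96  -1.882] F [-0.3 -0.7  1.5] w 83.5
[ 558.1515997  -281.33938895  173.52184495] [ 0.867 -0.01  -0.498]
```

>>> step_arm:
  jaw: 0
  targets:
    - [[0.005,-0.02,0.015,-2],[0.02,-0.045,0.04,-5],[0.035,-0.07,0.065,-8],[0.05,-0.095,0.09,-11.3],[0.07,-0.12,0.11,-11.3]]

```text
time: 19.5
tool_pos: [395.3, -122.4, 279.9]
tcp_rot: [-0.183, 1.047, -0.115]
contact_force: [1.2, 0.1, 0.7]
grip_width: 91.7
```

```bash
python3 - <<'E'
from h import *
M=rel([0,0,0],94)
t=np.array([548.75,-280.3,190])+19*M[:,0]
M=rel(t,94)
E
```

```text
t 19.5 tcp [ 395.3 -122.4  279.9] tilt 30.00 az -6.6 yhead 92.53 ylevel -0.091 REL [ 0.039   0.1646 -0.47  ] turn -1.47 q [-0.713 -0.194  2.087  0.387  0.842 -2.552] F [1.2 0.1 0.7] w 91.7
t 19.5 tcp [ 395.3 -122.4  279.9] tilt 30.00 az -6.6 yhead 92.53 ylevel -0.091 REL [ 0.1821 -0.1557  0.0757] turn -1.47 q [-0.713 -0.194  2.087  0.387  0.842 -2.552] F [1.2 0.1 0.7] w 91.7
```

>>> step_arm:
  targets:
    - [[0.028,-0.025,0.012,0],[0.06,-0.052,0.025,0],[0.095,-0.08,0.04,0],[0.13,-0.11,0.055,0],[0.15,-0.13,0.064,0]]

```text
time: 19.92
tool_pos: [530.0, -254.0, 192.0]
tcp_rot: [-0.181, 1.049, -0.113]
contact_force: [-0.1, 0.0, 1.1]
grip_width: 92.0
```

>>> step_arm:
  targets:
    - [[0.015,-0.013,0.006,0],[0.028,-0.023,0.01,0],[0.028,-0.023,0.01,0],[0.028,-0.023,0.01,0],[0.028,-0.023,0.01,0]]

```text
time: 20.33
tool_pos: [552.9, -276.9, 174.7]
tcp_rot: [-0.179, 1.05, -0.111]
contact_force: [-0.3, -0.1, -0.4]
grip_width: 91.6
```

```bash
cat >> h.py <<'E'
def keyrel(gz,xy=(548.75,-280.3),yaw=5.0):
    M=rel([0,0,0]); t=np.array([*xy,gz])+19*M[:,0]; M=rel(t); ky=np.array([-np.sin(np.radians(yaw)),np.cos(np.radians(yaw)),0]); v=M.T@ky
    print('best turn',np.degrees(np.arctan2(v[2],v[1])).round(2),'misalign',np.degrees(np.arcsin(v[0])).round(2),'down in tool',(M.T@[0,0,-1]).round(3))
E
python3 - <<'E'
from h import *
keyrel(120)
c,K,Rm,t=cap('side'); cv2.imwrite('pics/k1.png',cv2.resize(c['color'][200:390,220:460,::-1],None,fx=3,fy=3))
c,K,Rm,t=cap('top'); W=world(c,K,Rm,t)
P=near(W,(549,-280),45,122,140); print(cv2.minAreaRect(P[:,:2].astype(np.float32)),len(P))
E
```

```text
t 20.33 tcp [ 552.9 -276.9  174.7] tilt 29.84 az -6.4 yhead 92.56 ylevel -0.089 REL [-0.1372  0.3156 -0.5427] turn None q [-0.742  0.353  1.799  0.527  0.623 -2.757] F [-0.3 -0.1 -0.4] w 91.6
t 20.33 tcp [ 552.9 -276.9  174.7] tilt 29.84 az -6.4 yhead 92.56 ylevel -0.089 REL [ 0.0646  0.0016 -0.0307] turn None q [-0.742  0.353  1.799  0.527  0.623 -2.757] F [-0.3 -0.1 -0.4] w 91.6
best turn 0.37 misalign -5.64 down in tool [ 0.867  0.089 -0.49 ]
((550.6148681640625, -278.429443359375), (28.316082000732422, 44.042484283447266), 4.853395462036133) 174
```

View pics/k1.png

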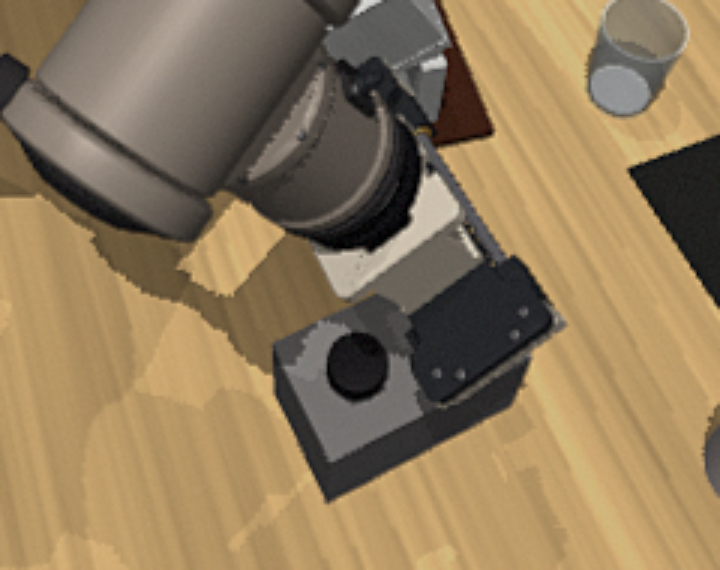

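>>> step_arm:
  targets:
    - [[0.003,-0.005,0.004,0.3],[0.012,-0.004,-0.001,0.3],[0.025,-0.003,-0.008,0.3],[0.038,-0.001,-0.0155,0.3],[0.047,-0.0003,-0.0207,0.3]]

```text
time: 20.85
tool_pos: [557.9, -281.1, 123.2]
tcp_rot: [-0.175, 1.05, -0.112]
contact_force: [-0.1, -0.3, -0.1]
grip_width: 91.9
```

```bash
python3 - <<'E'
from h import *
keyrel(120)
E
```

```text
t 20.85 tcp [ 557.9 -281.1  123.2] tilt 29.86 az -6.4 yhead 92.30 ylevel -0.087 REL [-0.1849  0.3129 -0.5229] turn None q [-0.742  0.439  1.84   0.636  0.516 -2.88 ] F [-0.1 -0.3 -0.1] w 91.9
t 20.85 tcp [ 557.9 -281.1  123.2] tilt 29.86 az -6.4 yhead 92.30 ylevel -0.087 REL [ 0.0171  0.0015 -0.0095] turn None q [-0.742  0.439  1.84   0.636  0.516 -2.88 ] F [-0.1 -0.3 -0.1] w 91.9
best turn 0.1 misalign -5.67 down in tool [ 0.867  0.087 -0.49 ]
```

>>> step_arm:
  targets:
    - [[0.005,0.0005,-0.003,0],[0.01,0.001,-0.006,0],[0.014,0.0013,-0.008,0],[0.017,0.0015,-0.0095,0],[0.017,0.0015,-0.0095,0]]

```text
time: 21.27
tool_pos: [558.0, -281.3, 103.2]
tcp_rot: [-0.175, 1.05, -0.112]
contact_force: [-0.1, 0.6, 0.0]
grip_width: 91.6
```

```bash
python3 - <<'E'
from h import *
keyrel(120)
E
```

```text
t 21.27 tcp [ 558.  -281.3  103.2] tilt 29.84 az -6.4 yhead 92.30 ylevel -0.087 REL [-0.2021  0.3113 -0.5132] turn None q [-0.742  0.471  1.858  0.693  0.477 -2.945] F [-0.1  0.6  0. ] w 91.6
t 21.27 tcp [ 558.  -281.3  103.2] tilt 29.84 az -6.4 yhead 92.30 ylevel -0.087 REL [-0.0002 -0.0001  0.0003] turn None q [-0.742  0.471  1.858  0.693  0.477 -2.945] F [-0.1  0.6  0. ] w 91.6
best turn 0.09 misalign -5.65 down in tool [ 0.867  0.087 -0.49 ]
```

>>> step_arm:
  jaw: 1
  targets:
    - [[0,0,0,0],[0,0,0,0],[0,0,0,0],[0,0,0,0],[0,0,0,0]]

```text
time: 21.68
tool_pos: [558.1, -281.4, 103.6]
tcp_rot: [-0.176, 1.049, -0.113]
contact_force: [0.3, 0.3, -0.6]
grip_width: 63.5
```

>>> step_arm:
  targets:
    - [[0,0,0,0],[0,0,0,0],[0,0,0,0],[0,0,0,0],[0,0,0,0]]

```text
time: 22.1
tool_pos: [558.1, -281.3, 103.7]
tcp_rot: [-0.176, 1.049, -0.112]
contact_force: [-1.7, 0.3, 2.4]
grip_width: 45.6
```

```bash
python3 - <<'E'
from h import *
keyrel(120)
E
```

```text
t 22.1 tcp [ 558.1 -281.3  103.7] tilt 29.88 az -6.4 yhead 92.30 ylevel -0.087 REL [-0.2021  0.3114 -0.5134] turn None q [-0.742  0.471  1.857  0.693  0.477 -2.945] F [-1.7  0.3  2.4] w 45.6
t 22.1 tcp [ 558.1 -281.3  103.7] tilt 29.88 az -6.4 yhead 92.30 ylevel -0.087 REL [ 0.0001 -0.     -0.    ] turn None q [-0.742  0.471  1.857  0.693  0.477 -2.945] F [-1.7  0.3  2.4] w 45.6
best turn 0.11 misalign -5.67 down in tool [ 0.867  0.087 -0.49 ]
```

>>> step_arm:
  targets:
    - [[-0.003,-0.0003,0.0017,0],[-0.008,-0.0008,0.0045,0],[-0.015,-0.0015,0.0085,0],[-0.024,-0.0024,0.0136,0],[-0.035,-0.0035,0.0198,0]]

```text
time: 22.52
tool_pos: [557.6, -281.0, 143.8]
tcp_rot: [-0.174, 1.051, -0.111]
contact_force: [0.9, 0.2, -3.0]
grip_width: 45.2
```

>>> step_arm:
  targets:
    - [[-0.016,-0.0016,0.009,0],[-0.032,-0.0032,0.018,0],[-0.048,-0.0048,0.027,0],[-0.062,-0.0062,0.035,0],[-0.072,-0.0072,0.0407,0]]

```text
time: 22.93
tool_pos: [557.7, -281.3, 228.7]
tcp_rot: [-0.176, 1.05, -0.113]
contact_force: [0.2, -0.3, -2.6]
grip_width: 45.4
```

```bash
python3 - <<'E'
from h import *
keyrel(230)
c,K,Rm,t=cap('side'); cv2.imwrite('pics/k2.png',cv2.resize(c['color'][160:350,220:460,::-1],None,fx=3,fy=3)); W=world(c,K,Rm,t); np.savez('k2.npz',W=W,col=c['color'])
E
```

```text
t 22.93 tcp [ 557.7 -281.3  228.7] tilt 29.81 az -6.5 yhead 92.29 ylevel -0.087 REL [-0.0928  0.3222 -0.5745] turn None q [-0.742  0.298  1.708  0.442  0.752 -2.642] F [ 0.2 -0.3 -2.6] w 45.4
t 22.93 tcp [ 557.7 -281.3  228.7] tilt 29.81 az -6.5 yhead 92.29 ylevel -0.087 REL [ 0.0134  0.0012 -0.0071] turn None q [-0.742  0.298  1.708  0.442  0.752 -2.642] F [ 0.2 -0.3 -2.6] w 45.4
best turn 0.1 misalign -5.69 down in tool [ 0.868  0.087 -0.489]
```

View pics/k2.png

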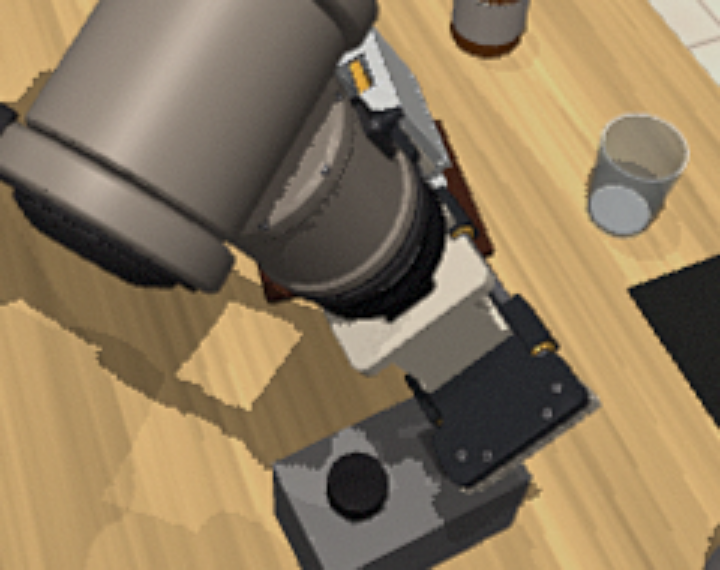

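```bash
python3 - <<'E'
from h import *
M=rel([0,0,0],82.5); k=M.T@[0,0,1]; print('up in tool',k.round(3))
# turn making tool y level
print('turn to level y', np.degrees(np.arctan2(M[2,1],-M[2,2])).round(2), np.degrees(np.arctan2(M[2,1],M[2,2])).round(2))
t=np.array([573.7,-21.9,302.2])+19*M[:,0]; rel(t); rel([560,-200,300])
E
```

```text
t 22.98 tcp [ 558.5 -282.   231. ] tilt 30.00 az -6.7 yhead 92.27 ylevel -0.090 REL [-0.0937  0.3234 -0.5757] turn 9.77 q [-0.742  0.296  1.705  0.442  0.753 -2.642] F [ 1.6 -0.7 -0.5] w 45.2
up in tool [-0.866 -0.09   0.492]
turn to level y -169.66 -10.34
t 22.98 tcp [ 558.5 -282.   231. ] tilt 30.00 az -6.7 yhead 92.27 ylevel -0.090 REL [-0.0503  0.2518  0.0686] turn None q [-0.742  0.296  1.705  0.442  0.753 -2.642] F [ 1.6 -0.7 -0.5] w 45.2
t 22.98 tcp [ 558.5 -282.   231. ] tilt 30.00 az -6.7 yhead 92.27 ylevel -0.090 REL [-0.0638  0.0753  0.0417] turn None q [-0.742  0.296  1.705  0.442  0.753 -2.642] F [ 1.6 -0.7 -0.5] w 45.2
```

>>> step_arm:
  targets:
    - [[-0.02,0.005,0.015,2],[-0.045,0.025,0.03,5],[-0.06,0.055,0.042,8],[-0.066,0.09,0.05,11],[-0.066,0.12,0.055,11]]

```text
time: 23.4
tool_pos: [568.7, -153.2, 306.4]
tcp_rot: [0.013, 1.045, -0.12]
contact_force: [1.0, 0.7, -2.5]
grip_width: 43.9
```

```bash
python3 - <<'E'
from h import *
M=rel([0,0,0],82.5)
rel(np.array([573.7,-21.9,302.2])+19*M[:,0],82.5)
E
```

```text
t 23.4 tcp [ 568.7 -153.2  306.4] tilt 30.15 az -6.8 yhead 82.53 ylevel 0.006 REL [-0.0278  0.0759 -0.659 ] turn 0.03 q [-0.494  0.138  1.693  0.252  0.83  -2.058] F [ 1.   0.7 -2.5] w 43.9
t 23.4 tcp [ 568.7 -153.2  306.4] tilt 30.15 az -6.8 yhead 82.53 ylevel 0.006 REL [ 0.0173  0.1308 -0.013 ] turn 0.03 q [-0.494  0.138  1.693  0.252  0.83  -2.058] F [ 1.   0.7 -2.5] w 43.9
```

>>> step_arm:
  targets:
    - [[0,0.025,0,0],[0,0.055,-0.005,0],[0,0.09,-0.01,0],[0,0.12,-0.013,0],[0,0.131,-0.013,0]]

```text
time: 23.82
tool_pos: [573.4, -18.2, 299.6]
tcp_rot: [0.015, 1.047, -0.115]
contact_force: [-0.0, 0.2, -3.2]
grip_width: 44.2
```

>>> step_arm:
  targets:
    - [[0,0,0,0],[0,0,0,0],[0,0,0,0],[0,0,0,0],[0,0,0,0]]

```text
time: 24.23
tool_pos: [573.4, -19.4, 299.5]
tcp_rot: [0.015, 1.047, -0.117]
contact_force: [-0.4, 0.2, -3.2]
grip_width: 44.0
```

```bash
python3 - <<'E'
from h import *
M=rel([0,0,0],82.5)
rel(np.array([573.7,-21.9,302.2])+19*M[:,0],82.5)
o=bot.get_obs(); g=o['tool_pos']-19*M[:,0]; print('g blk',inblk(g))
ims=[]
for n in('side','top'):
    c,K,Rm,t=cap(n); W=world(c,K,Rm,t); np.savez(n+'k3.npz',W=W,col=c['color'],g=g,M=M)
    gp=Rm@(g-[0,0,60])+t; u,v=(K@gp)[:2]/gp[2]; u,v=int(u),int(v); print(n,u,v); u=min(max(u,65),575);v=min(max(v,65),335)
    ims.append(cv2.resize(c['color'][v-65:v+65,u-65:u+65,::-1],(400,400)))
cv2.imwrite('pics/k3.png',np.hstack(ims))
E
```

```text
t 24.23 tcp [573.4 -19.4 299.5] tilt 30.00 az -6.7 yhead 82.56 ylevel 0.007 REL [-0.0265 -0.0572 -0.6441] turn 0.06 q [-0.187  0.113  1.742  0.05   0.765 -1.653] F [-0.4  0.2 -3.2] w 44.0
t 24.23 tcp [573.4 -19.4 299.5] tilt 30.00 az -6.7 yhead 82.56 ylevel 0.007 REL [ 0.017  -0.0024  0.0019] turn 0.06 q [-0.187  0.113  1.742  0.05   0.765 -1.653] F [-0.4  0.2 -3.2] w 44.0
g blk [ 96.7   2.  210.4]
side 330 162
top 325 184
```

View pics/k3.png

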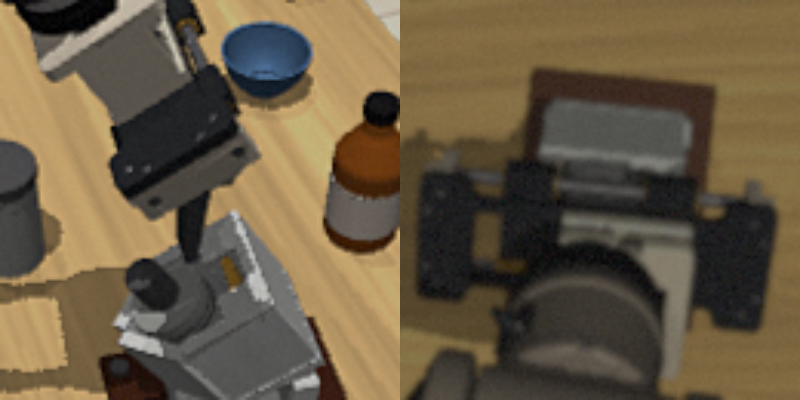

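The side crop (left half) shows the cell seated with its stem up at (150,285) and the dark blade hanging near vertical, its tip at (190,255), just above the brass pad at (232,272). The top view cannot see the blade.

```bash
cat >> h.py <<'E'
def blade(show=True,zlo=100,zhi=185):
    "dark blade points from the side view, in block frame"
    o=bot.get_obs(); M=R.from_euler('xyz',o['tcp_rot']).as_matrix(); g=inblk(o['tool_pos']-19*M[:,0])
    c,K,Rm,t=cap('side'); W=world(c,K,Rm,t); L=((W-MOUTH['side'])@BM+[0,0,85]); col=c['color'].astype(int)
    m=(col.max(2)<75)&(L[...,0]>16)&(L[...,0]<g[0]+30)&(abs(L[...,1])<26)&(L[...,2]>zlo)&(L[...,2]<min(zhi,g[2]-22))
    P=L[m]; print('g',g,'n',len(P))
    for z in range(zlo,int(min(zhi,g[2]-22)),8):
        Q=P[abs(P[:,2]-z)<4]
        if len(Q)>3: print(z,len(Q),'x %.1f..%.1f y %.1f..%.1f'%(*np.percentile(Q[:,0],[3,97]),*np.percentile(Q[:,1],[3,97])))
    return c
E
python3 - <<'E'
from h import *
blade()
E
```

```text
g [ 96.8   2.2 210.5] n 156
124 9 x 33.0..42.7 y -8.9..8.9
132 20 x 34.9..46.8 y -9.9..10.2
140 19 x 39.6..53.2 y -9.7..9.0
148 28 x 43.9..57.7 y -10.8..10.6
156 21 x 48.4..62.3 y -10.2..10.3
164 22 x 52.8..67.8 y -10.3..1.0
172 26 x 57.8..76.2 y -11.5..-6.1
180 11 x 64.0..77.9 y -11.2..-8.6
```

>>> step_arm:
  targets:
    - [[0.006,-0.001,0.001,0],[0.013,-0.001,0.0015,0],[0.02,-0.001,0.0015,0],[0.026,-0.001,0.0015,0],[0.03,-0.001,0.0015,0]]

```text
time: 24.8
tool_pos: [589.5, -21.9, 272.8]
tcp_rot: [0.015, 1.049, -0.116]
contact_force: [0.4, 0.8, -2.9]
grip_width: 44.0
```

```bash
python3 - <<'E'
from h import *
rel([0,0,0],82.5)
c=blade(zlo=84); cv2.imwrite('pics/k4.png',cv2.resize(c['color'][115:235,260:400,::-1],None,fx=5,fy=5))
E
```

```text
t 24.8 tcp [589.5 -21.9 272.8] tilt 29.91 az -6.7 yhead 82.59 ylevel 0.007 REL [-0.0567 -0.0564 -0.645 ] turn 0.09 q [-0.186  0.167  1.752  0.054  0.702 -1.657] F [ 0.4  0.8 -2.9] w 44.0
g [ 97.6   1.6 179.2] n 203
84 10 x 18.2..50.2 y -22.9..12.7
92 54 x 16.2..39.5 y -23.3..14.3
100 26 x 18.8..46.7 y -10.5..18.5
108 25 x 39.3..54.1 y -10.2..17.7
116 20 x 43.8..59.5 y -10.3..13.7
124 26 x 48.1..64.7 y -11.7..4.6
132 22 x 54.1..71.5 y -11.4..-4.5
140 20 x 58.8..77.0 y -11.6..-8.2
```

View pics/k4.png

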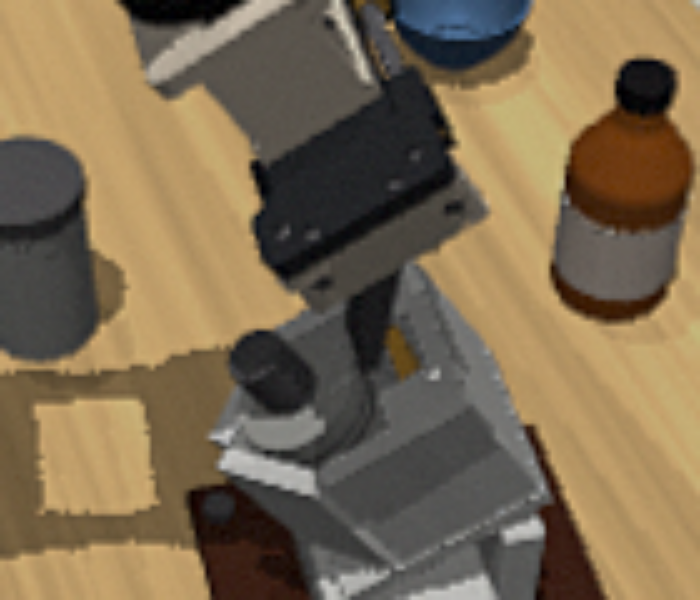

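Side crop: the blade tip is at about (370,365), at the gap mouth between the cell and the brass pad at (400,350). I'll start it in the gap and then pivot it upright against the cell.

>>> step_arm:
  targets:
    - [[0.003,0,0,0],[0.006,0,0,0],[0.009,0,0,0],[0.012,0,0,0],[0.012,0,-0.001,0]]

```text
time: 25.27
tool_pos: [595.6, -22.8, 262.6]
tcp_rot: [0.014, 1.046, -0.117]
contact_force: [1.4, -3.1, 1.5]
grip_width: 43.9
```

>>> step_arm:
  targets:
    - [[0,0,-0.003,0],[0,0,-0.006,0],[0,0,-0.01,0],[0,0,-0.013,0],[0,0,-0.016,0]]

```text
time: 25.68
tool_pos: [582.1, -21.0, 255.3]
tcp_rot: [0.013, 1.044, -0.118]
contact_force: [4.0, -0.3, 3.1]
grip_width: 43.9
```

```bash
python3 - <<'E'
from h import *
rel([0,0,0],82.5)
c=blade(zlo=92)
E
```

```text
t 25.68 tcp [582.1 -21.  255.3] tilt 30.17 az -6.7 yhead 82.60 ylevel 0.007 REL [-0.071  -0.0559 -0.6295] turn 0.1 q [-0.187  0.169  1.804  0.058  0.643 -1.664] F [ 4.  -0.3  3.1] w 43.9
g [ 82.3   1.5 167.7] n 123
92 33 x 17.7..46.6 y -21.7..14.0
100 26 x 16.4..50.0 y -17.1..10.5
108 19 x 41.1..55.0 y -12.8..5.0
116 18 x 45.1..59.5 y -12.5..-7.4
124 17 x 48.7..64.3 y -13.1..-8.2
132 10 x 52.6..66.0 y -13.5..-10.9
```

>>> step_arm:
  targets:
    - [[0,0,-0.004,0],[0,0,-0.008,0],[0,0,-0.012,0],[0,0,-0.016,0],[0,0,-0.018,0]]

```text
time: 26.15
tool_pos: [564.8, -18.6, 244.6]
tcp_rot: [0.014, 1.048, -0.117]
contact_force: [2.3, -0.4, 2.2]
grip_width: 43.9
```

```bash
python3 - <<'E'
from h import *
rel([0,0,0],82.5)
c=blade(zlo=92); cv2.imwrite('pics/k5.png',cv2.resize(c['color'][115:235,260:400,::-1],None,fx=5,fy=5))
E
```

```text
t 26.15 tcp [564.8 -18.6 244.6] tilt 29.95 az -6.7 yhead 82.61 ylevel 0.007 REL [-0.0692 -0.056  -0.6093] turn 0.11 q [-0.189  0.15   1.859  0.062  0.612 -1.67 ] F [ 2.3 -0.4  2.2] w 43.9
g [ 61.8   1.7 167.2] n 96
92 24 x 16.2..41.7 y -23.5..12.4
100 19 x 21.3..47.7 y -12.6..7.4
108 15 x 37.8..51.9 y -12.6..-9.8
116 14 x 40.2..53.0 y -12.2..-9.7
124 19 x 41.6..55.3 y -12.6..-9.9
132 5 x 44.7..56.4 y -12.1..-10.9
```

View pics/k5.png

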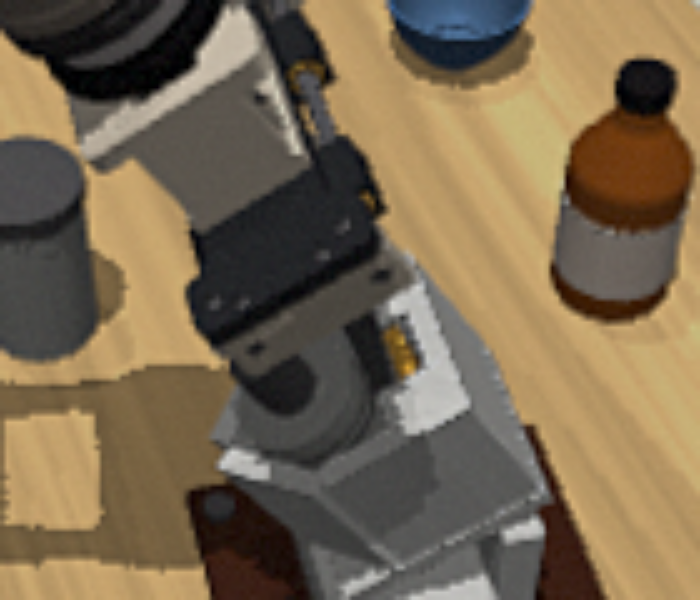

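>>> step_arm:
  targets:
    - [[0,-0.0005,-0.003,0],[0,-0.001,-0.006,0],[0,-0.0015,-0.009,0],[0.001,-0.0015,-0.012,0],[0.003,-0.0015,-0.013,0]]

```text
time: 26.62
tool_pos: [554.3, -18.7, 235.0]
tcp_rot: [0.014, 1.049, -0.117]
contact_force: [3.3, 0.1, 1.9]
grip_width: 43.8
```

```bash
python3 - <<'E'
from h import *
rel([0,0,0],82.5)
c=blade(zlo=92)
E
```

```text
t 26.62 tcp [554.3 -18.7 235. ] tilt 29.91 az -6.7 yhead 82.61 ylevel 0.007 REL [-0.0718 -0.0544 -0.5956] turn 0.11 q [-0.194  0.142  1.898  0.07   0.582 -1.682] F [3.3 0.1 1.9] w 43.8
g [ 48.1   0.2 164.1] n 91
92 25 x 18.0..44.2 y -19.6..11.9
100 17 x 20.7..45.2 y -13.5..7.2
108 19 x 33.4..47.0 y -13.7..-4.8
116 16 x 34.0..47.8 y -13.8..-10.5
124 14 x 33.9..48.9 y -14.3..-11.6
```

>>> step_arm:
  targets:
    - [[0.004,0,-0.0005,0],[0.008,0,-0.001,0],[0.012,0,-0.0015,0],[0.016,0,-0.002,0],[0.018,0,-0.002,0]]

```text
time: 27.08
tool_pos: [561.5, -19.6, 217.1]
tcp_rot: [0.014, 1.05, -0.117]
contact_force: [3.1, -0.0, 2.1]
grip_width: 44.0
```

>>> step_arm:
  targets:
    - [[0.004,0,0,0],[0.008,0,0,0],[0.012,0,0,0],[0.014,0,0,0],[0.014,0,0,0]]

```text
time: 27.5
tool_pos: [567.7, -20.2, 203.8]
tcp_rot: [0.014, 1.053, -0.117]
contact_force: [1.1, -0.4, -1.6]
grip_width: 43.9
```

```bash
python3 - <<'E'
from h import *
M=rel([0,0,0],82.5); o=bot.get_obs(); print(inblk(o['tool_pos']-19*M[:,0]),'F blk',BM.T@o['contact_force'])
E
```

```text
t 27.5 tcp [567.7 -20.2 203.8] tilt 29.65 az -6.7 yhead 82.61 ylevel 0.007 REL [-0.103  -0.0545 -0.5921] turn 0.11 q [-0.191  0.209  1.912  0.076  0.506 -1.688] F [ 1.1 -0.4 -1.6] w 43.9
[ 44.2   0.5 130.3] F blk [ 0.19669136 -0.23312672 -1.97003895]
```

>>> step_arm:
  targets:
    - [[0.003,0,0,0],[0.006,0,0,0],[0.009,0,0,0],[0.012,0,0,0],[0.013,0,0,0]]

```text
time: 27.92
tool_pos: [572.8, -20.6, 191.3]
tcp_rot: [0.015, 1.057, -0.116]
contact_force: [-7.0, 1.1, 5.5]
grip_width: 43.9
```

```bash
cat >> h.py <<'E'
def st():
    M=rel([0,0,0],82.5); o=bot.get_obs(); print(inblk(o['tool_pos']-19*M[:,0]),'F blk',(BM.T@o['contact_force']).round(1))
E
python3 -c "
from h import *
st()"
```

```text
t 27.92 tcp [572.8 -20.6 191.3] tilt 29.46 az -6.6 yhead 82.62 ylevel 0.007 REL [-0.1145 -0.0545 -0.5908] turn 0.12 q [-0.19   0.236  1.915  0.079  0.479 -1.691] F [-7.   1.1  5.5] w 43.9
[ 42.5   0.7 116.9] F blk [-3.4  0.2  8.3]
```

>>> step_arm:
  targets:
    - [[0.002,0,0.0005,0],[0.004,0,0.001,0],[0.006,0,0.001,0],[0.008,0,0.001,0],[0.009,0,0.001,0]]

```text
time: 28.33
tool_pos: [576.3, -20.7, 184.8]
tcp_rot: [0.015, 1.059, -0.115]
contact_force: [-28.3, 2.1, 31.7]
grip_width: 43.9
```

```bash
python3 -c "
from h import *
st()"
```

```text
t 28.33 tcp [576.3 -20.7 184.8] tilt 29.34 az -6.6 yhead 82.67 ylevel 0.007 REL [-0.1206 -0.0543 -0.5909] turn 0.17 q [-0.189  0.252  1.914  0.08   0.467 -1.692] F [-28.3   2.1  31.7] w 43.9
[ 42.3   1.1 109.6] F blk [-8.7 -1.7 41.7]
```

>>> step_arm:
  jaw: 0.3
  targets:
    - [[0,0,0,0],[0,0,0,0],[0,0,0,0],[0,0,0,0],[0,0,0,0]]

```text
time: 28.75
tool_pos: [576.1, -20.7, 184.2]
tcp_rot: [0.015, 1.06, -0.115]
contact_force: [0.3, 0.2, -0.0]
grip_width: 64.0
```

>>> step_arm:
  targets:
    - [[-0.01,0,0,0],[-0.03,0,0,0],[-0.06,0,0,0],[-0.1,0,0,0],[-0.14,0,0,0]]

```text
time: 29.17
tool_pos: [506.6, -12.6, 307.0]
tcp_rot: [0.015, 1.062, -0.115]
contact_force: [2.0, 0.2, 0.3]
grip_width: 64.2
```

>>> step_arm:
  targets:
    - [[-0.03,0,-0.02,0],[-0.06,0,-0.05,0],[-0.08,0,-0.09,0],[-0.08,0,-0.12,0],[-0.08,0,-0.12,0]]

```text
time: 29.58
tool_pos: [358.0, 7.1, 315.7]
tcp_rot: [0.016, 1.066, -0.114]
contact_force: [-0.3, -0.2, -1.3]
grip_width: 64.5
```

```bash
python3 - <<'E'
from h import *
st(); seat(); ims=[]
for n in('side','top'):
    c,K,Rm,t=cap(n); W=world(c,K,Rm,t); L=(W.reshape(-1,3)-MOUTH[n])@BM+[0,0,85]
    h=L[(L[:,0]>27)&(L[:,0]<63)&(abs(L[:,1])<25)&(L[:,2]>98)&(L[:,2]<150)]
    tp=h[h[:,2]>np.percentile(h[:,2],50)-2]; print(n,'head top z',np.percentile(h[:,2],[50,75,90]).round(1),cv2.minAreaRect(tp[:,:2].astype(np.float32)),len(tp))
    p=np.linalg.lstsq(np.c_[tp[:,:2],np.ones(len(tp))],tp[:,2],rcond=None)[0]; print('slopes deg',np.degrees(p[:2]).round(1))
    q=Rm@MOUTH[n]+t; u,v=(K@q)[:2]/q[2]; u,v=int(u),int(v); ims.append(cv2.resize(c['color'][v-60:v+60,u-60:u+60,::-1],(400,400)))
cv2.imwrite('pics/end1.png',np.hstack(ims))
E
```

```text
t 29.58 tcp [358.    7.1 315.7] tilt 28.90 az -6.5 yhead 82.69 ylevel 0.008 REL [ 0.1049 -0.055  -0.4624] turn 0.19 q [-0.259 -0.355  2.078  0.088  0.921 -1.736] F [-0.3 -0.2 -1.3] w 64.5
[-8.27e+01  2.00e-01  3.33e+02] F blk [-0.9 -0.2 -1. ]
side stem top z [129.8 130.5 131.2] ctr ((0.229375422000885, -0.021472645923495293), 14.120237350463867) shoulder z 95.0 131 237
top stem top z [129.9 131.  131.9] ctr ((0.24902227520942688, 0.26616597175598145), 14.129118919372559) shoulder z 95.4 154 237
side head top z [118.4 119.6 120.3] ((45.324424743652344, 0.7846298217773438), (29.688512802124023, 44.738277435302734), 0.5245157480239868) 202
slopes deg [-0.1  0.4]
top head top z [118.6 120.  121.3] ((44.84999084472656, 0.6423206329345703), (43.497467041015625, 31.320011138916016), 89.70348358154297) 272
slopes deg [0.7 0.6]
```

View pics/end1.png

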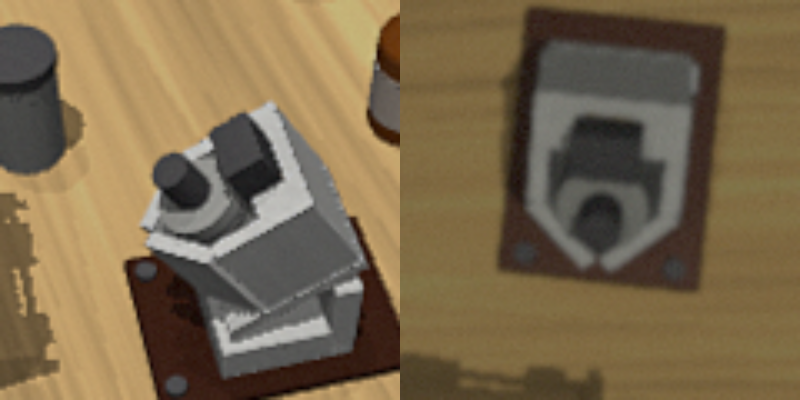

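The crop shows the cell seated with its stem up (side (180,180), top (600,220)). The key head rests flat on the top face behind it (side (245,155), top (605,150)).

```bash
python3 - <<'E'
from h import *
for n in('side','top'):
    W=world(*cap(n)); 
    for nm,P in(('jar',near(W,(470.5,219),50,110,125)),('knob',near(W,(475.5,-286.5),35,112,125))):
        print(n,nm,cv2.minEnclosingCircle(P[:,:2].astype(np.float32)),len(P))
print(bot.close_job())
E
```

```text
side jar ((469.88043212890625, 217.7880096435547), 35.96308898925781) 378
side knob ((474.600341796875, -288.65545654296875), 19.964088439941406) 344
top jar ((470.8758544921875, 220.49058532714844), 34.8050422668457) 755
top knob ((475.8801574707031, -284.7680358886719), 19.686893463134766) 248
the job is handed in; nothing more can be done
None
```

The cell is seated in the V-block and the gib key is driven home behind it. I handed the job in at about 30 s.

**How it was done:** The move interface can only turn the tool about its own axis, so I got the 30° lean by pushing against the arm's outer reach limit. The cell pivoted about 9° in the jaws, and the V brought it back into line as it went down. I picked the key up upright with the leaning tool, started its tip in the gap and pivoted it upright against the cell. Then I pressed it home with about 42 N along the well.

**Final checks, both cameras, after letting go:**

| Check | Measured | Expected |
|---|---|---|
| Cell stem top, height above well floor | 129.8–129.9 mm | 130 mm |
| Cell shoulder, height above well floor | 95.0–95.4 mm | 95 mm |
| Cell centre | within 0.4 mm | 0 mm |
| Key head top, height above well floor | 118.4–118.6 mm | 119 mm |
| Key head centre, x | about 45 mm | 45 mm |
| Key head centre, y | about 0.7 mm | 0 mm |

- **Key head:** it sits flat on the block to within 0.7°.
- **Jar and plug gauge:** they are where they started, within about 1 mm.
- **Gripper:** it is open and clear of everything.

**Doubts and limits:**
- **Cameras:** the two views disagree by 3–4 mm in y, so I used their average.
- **Joint 3:** it read 0.036–0.037 rad at the reach limit, against a listed lower bound of 0.04. That may be rounding, but it could count as passing its range.
- **Clamping:** the pad's travel was not measured directly. I infer the clamp from the final push and the seated head.

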